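# Make up the bell press

## Robot

A 6-joint arm with a two-finger parallel gripper is mounted at the origin on the work surface. World frame = base frame: x ahead of the robot, y to its left, z up, the work surface at z = 0. Lengths are in m, angles in rad, forces in N, time in s.
With the tool pointing down it reaches from about 0.3 to 0.95 m from the base axis. Payload 3.1 kg.
Tool frame: the origin (TCP) lies on the centre line of the jaws, within the pads' length; the fingertips stand 17 mm ahead of it and the grasp point (between the pads) lies 2 mm behind it; z points along the fingers, x is the direction in which the jaws open and shut, and the axes are right-handed (so a half turn about z gives the same grasp; the last joint's range is limited). The gripper opens to 85 mm and grips with 20 to 120 N. Pads are 22 mm wide; open, the fingers measure 114 mm over their backs; the gripper's body (76 mm by 85 mm) begins 54 mm behind the grasp point. The pads swing forward as they close: fully open they stand 13 mm farther back than shut.
Start: joints at [1.172, 0.308, 1.634, -0, 1.2, -0.07], TCP at [0.202, 0.592, 0.248] pointing down, gripper open.
Joint ranges: [-3.06, 3.06], [-0.79, 1.96], [0.05, 2.63], [-1.19, 4.34], [0.05, 2.64], [-2.94, 2.94]. Speed limits (rad/s): [2.79, 2.79, 3.14, 3.14, 3.14, 3.14].

## Interface

Orientations are given as a unit quaternion [x, y, z, w].
In Python, from plant import ctrl gives the robot as it stands.
- The arm moves only by the tool play_rows, never from a script. Its argument "steps" is a list of rows, each an object of numbers: "dx", "dy", "dz": the shift along the tool's x, y, z in m; "rx", "ry", "rz": the turn, a rotation vector about the tool's x, y, z in degrees. A call has 1 to 20 rows; each row shifts and turns the pose as measured when the row begins, along the tool's axes as they then stand; what a row does not reach is not made up. A row lasts 1/10 s, in which the tool goes at most 50 mm and 8.59 degrees, less where a joint would pass 70% of its speed; a pose out of reach is approached as far as the arm can. A call with a gripper value outside its range is refused whole. "claw" is the opening, from -1 (shut) to 1 (fully open), set as the call begins (left out, the last holds). The fingers move at their own pace and stop on an object; "newtons" is the grip in N (left out, the last holds). Time passes only in rows, so rows that do not move let the fingers close. It gives the time, the measured TCP pose, the force and the opening at its end, in the units of the state.
- ctrl.sense(): the state, without advancing time (a new reading comes with each control period).
- ctrl.camera(name): name is "scene" or "top" or "wrist"; returns the picture (420x560x3 uint8, red, green, blue); there is no depth.
- ctrl.calibration(name): a dict with "vfov" (degrees; the focal length in pixels is half the picture's height over the tangent of half this angle, whatever the lens; pixels are square), "cx", "cy" (the principal point, pixels), "T" (4x4, takes a point from camera to world coordinates); the wrist camera has in their place "tool_from_camera" (4x4, takes a point from camera to tool coordinates, whose origin is the TCP and whose axes are the tool frame's). Camera axes: x right, y down, z forward; pixel columns grow to the right and rows downward; lengths in m; the calibration is good to about 2 mm. A picture is of the moment at which its call begins: read the wrist's pose just before it. calibration takes no time and is no camera call.
- ctrl.sign_off(): hands the job in, once; it reports no verdict.
Trained networks look in the newest picture that a camera, given by its name, has taken for a name from the list of things; names that differ only in an ending like _2 or _b are one class to them, and where a whole thing is asked for, a point or a joint stands for the part that bears it (a point fixed in the world has none). Each returns a list of dicts, best first, with "p" (0 to 1); they miss things now and then, are a little off and sometimes report something else, mostly with a low value. They report only what shows in the picture. A call takes as long as a camera call. They do not tell look-alikes from the thing itself.
- ctrl.recognise(thing, camera): "location" ([column, row] in pixels, amid what is visible of it).
The state is a dict: "time_s": time; "joint_pos": joint angles; "qd": joint speeds; "joint_efforts": joint torques, N m; "ee_pos": TCP position; "eef_rot": TCP orientation; "contact_force": force on the tool from outside, world axes, zero at the start; "moment": the same for the moment, N m; "grip_width": opening from 0.0 (shut) to 1.0 (fully open).
Only numpy, scipy, OpenCV 4.12 (cv2) and the standard library are available. Lean on these libraries where they do the work, as an engineer would, in place of code of your own. Each camera call takes 0.05 s, during which the arm holds its last target. There are 200 camera calls.

## Task

Make up the press that trues a trumpet bell's rim: put the wooden disc, hub up, over the pin of the round steel stand, then the large brass bell mouth down on the disc, then the wooden cap over the bell's throat, and last the steel ring weight on the cap, round its knob. Seat each piece flat and centred in its turn, setting it down without dropping it, and leave the finished stack upright and at rest. Do not displace or knock over the small bell, the oil bottle, the mouthpiece, the china pot or the valve piston.

Things in the scene. Friction and masses are not known exactly. Their poses are not given: they have to be found in the camera images.
- stand: The press stand, fixed to the bench: a round dark steel plate, 140 mm in diameter and 15 mm thick (its flat top is 15 mm above the bench), with one upright steel pin in its middle, 10 mm in diameter, whose top is 45 mm above the bench. Origin: centre of its underside; z up.
- disc: Loose hardwood disc, 116 mm in diameter, 14 mm thick, with a round hub on its middle, 38 mm in diameter, its top 50 mm above the underside; a 24 mm hole runs through both. Starts flat on the bench, hub up; grip it across the hub. Origin: centre of its underside; z up. Seated, its origin is 15 mm above the stand's. About 0.16 kg.
- bell: The large bell: loose brass trumpet bell, open at both ends, 95 mm tall, mouth down. Outside diameter 100 mm at the mouth, 61 at 38 mm up, 48 at 58, 35 at 76, and 32 from 82 to the throat's end (top); wall 2.5 mm. Grip it near the top. Origin: centre of the mouth; z up. Seated, its origin is 14 mm above the disc's, the hub inside it. About 0.15 kg.
- cap: Loose round hardwood cap, 60 mm in diameter, 40 mm tall, plus a knob on the middle of its top, 22 mm in diameter, 12 mm high; below it has a blind recess 46 mm wide, 24 mm deep. Starts knob up. Origin: centre of its underside; z up. Seated, the throat's end meets the recess's floor and its origin is 71 mm above the bell's. About 0.08 kg.
- weight: Loose steel ring weight, 58 mm in diameter, 40 mm tall, with a hole 32 mm wide right through. Starts flat on the bench, hole upright. Origin: centre of its underside; z up. Seated on the cap, round the knob, its origin is 40 mm above the cap's. About 0.55 kg.
- cornet_bell: The small bell, not for this job: brass, mouth 72 mm across, 78 mm tall, throat 24 mm, loose, standing mouth down. Leave it alone. Origin: centre of the mouth; z up.
- oil: Small oil bottle, loose, 48 mm in diameter, 85 mm tall, standing. Leave it alone. Origin: centre of its underside; z up.
- mouthpiece: Silvery mouthpiece standing on its rim, loose, 27 mm across at the bottom, 84 mm tall. Leave it alone. Origin: centre of its underside; z up.
- pot: Small white china pot, loose, open at the top, 48 mm in diameter, 35 mm tall. Leave it alone. Origin: centre of its underside; z up.
- piston: Brass valve piston standing on end, loose, a plain cylinder 17 mm in diameter and 55 mm tall. Leave it alone. Origin: centre of its underside; z up.
Things that resemble listed ones, but are neither listed nor needed, are in the scene too. What is shaped like the weight but blue or purple is not meant. What is shaped like the disc but pink or red is not meant.

How it is judged:
By the outcome, as a careful person would: the job done as asked, in the order asked, and still so for the second after the job is handed in, with the robot touching nothing.
It also fails if it takes over 128 s, if anything falls off the work surface, if the arm or the gripper's body presses on something with over 40 N, if the wrist force passes 120 N, or if a joint passes its speed limit or range.

## Working session

There is one attempt and no reset: what is moved stays moved. The work goes in short steps, Python scripts to look and compute and a tool call to move; the robot and the scene stay as the last step left them, time stands still between calls to the robot, and variables do not carry over. Pictures are saved under pics/ and viewed, on a budget of 14 in all, crops included, one or two more only if the job needs it, and the job is handed in when it is done.

Besides the shell and the picture viewer there is one more tool, called as name([rows], argument=value, ...), one row to a line, values as JSON. play_rows: Moves the arm, as the interface text tells. Its arguments: {"type":"object","properties":{"steps":{"type":"array"},"claw":{"type":"number"},"newtons":{"type":"number"}},"required":["steps"]}

```bash
ls; mkdir -p pics
cat > h.py <<'E'
import numpy as np, cv2
from plant import ctrl
from scipy.spatial.transform import Rotation as R
def snap(cam,name=None,crop=None,s=1):
    st=ctrl.sense(); im=ctrl.camera(cam)
    if name:
        o=im if crop is None else im[crop[1]:crop[3],crop[0]:crop[2]]
        cv2.imwrite(f'pics/{name}.png',cv2.resize(o,None,fx=s,fy=s,interpolation=cv2.INTER_CUBIC)[:,:,::-1])
    return im,st
def camT(cam,st=None):
    c=ctrl.calibration(cam)
    if cam=='wrist':
        T=np.eye(4);T[:3,:3]=R.from_quat(st['eef_rot']).as_matrix();T[:3,3]=st['ee_pos'];T=T@np.array(c['tool_from_camera'])
    else: T=np.array(c['T'])
    return c,T
def px2w(cam,uv,z,st=None):
    c,T=camT(cam,st);f=210/np.tan(np.radians(c['vfov'])/2)
    d=T[:3,:3]@np.array([(uv[0]-c['cx'])/f,(uv[1]-c['cy'])/f,1]);o=T[:3,3]
    return o+d*(z-o[2])/d[2]
def w2px(cam,p,st=None):
    c,T=camT(cam,st);f=210/np.tan(np.radians(c['vfov'])/2)
    q=np.linalg.inv(T)@np.append(p,1);return q[:2]/q[2]*f+[c['cx'],c['cy']]
def tool(st,p):  # world target -> tool-frame shift
    return R.from_quat(st['eef_rot']).inv().apply(np.array(p)-st['ee_pos'])
E
python3 - <<'E'
from h import *
np.set_printoptions(precision=3,suppress=True)
for c in('scene','top'):
    im,st=snap(c,c+'0',s=1.4)
    k=ctrl.calibration(c);print(c,{a:k[a] for a in k if a!='T'},np.array(k['T']))
    
H=dict(stand=.015,disc=.05,bell=.095,cap=.052,weight=.04,cornet_bell=.078,oil=.085,mouthpiece=.084,pot=.035,piston=.055)
for n,h in H.items():
    for r in ctrl.recognise(n,'top')[:4]:
        print(n,round(r['p'],2),np.round(r['location']),px2w('top',r['location'],h/2))
print(st)
print(ctrl.calibration('wrist'))
E
```

```text
pics
scene {'vfov': 47.17875221794271, 'cx': 271.0987971509118, 'cy': 222.41569845357188} [[ 0.489  0.601 -0.632  1.14 ]
 [ 0.872 -0.35   0.342 -0.381]
 [-0.016 -0.719 -0.695  0.823]
 [ 0.     0.     0.     1.   ]]
top {'vfov': 54.88693805934551, 'cx': 274.2244895583382, 'cy': 204.70160483957224} [[ 0.003 -1.     0.027  0.42 ]
 [-1.    -0.003 -0.003  0.014]
 [ 0.004 -0.027 -1.     1.048]
 [ 0.     0.     0.     1.   ]]
stand 0.77 [356. 213.] [ 0.428 -0.2    0.008]
disc 0.95 [274. 240.] [0.358 0.011 0.025]
disc 0.84 [416. 283.] [ 0.251 -0.348  0.025]
disc 0.75 [334. 123.] [ 0.656 -0.14   0.025]
disc 0.33 [377. 161.] [ 0.56  -0.25   0.025]
bell 0.75 [135. 161.] [0.555 0.356 0.048]
bell 0.24 [330. 124.] [ 0.649 -0.128  0.048]
cap 0.63 [135. 162.] [0.554 0.362 0.026]
weight 0.97 [185. 112.] [0.683 0.239 0.02 ]
weight 0.94 [219. 116.] [0.675 0.152 0.02 ]
weight 0.72 [256. 108.] [0.695 0.057 0.02 ]
cornet_bell 0.57 [419. 155.] [ 0.572 -0.351  0.039]
oil 0.75 [186. 213.] [0.426 0.229 0.042]
mouthpiece 0.36 [181. 164.] [0.549 0.244 0.042]
pot 0.64 [180. 165.] [0.548 0.251 0.018]
pot 0.23 [278. 135.] [0.628 0.    0.018]
piston 0.45 [278. 133.] [0.63  0.001 0.028]
{'time_s': 0.05, 'joint_pos': array([ 1.172,  0.309,  1.635, -0.   ,  1.2  , -0.07 ]), 'qd': array([-0.001, -0.   , -0.001,  0.   ,  0.   ,  0.001]), 'joint_efforts': array([ -0.001, -41.67 , -27.787,   0.   ,   0.004,   0.   ]), 'ee_pos': array([0.202, 0.591, 0.247]), 'eef_rot': array([ 0.813,  0.582, -0.001,  0.001]), 'contact_force': array([-0.261,  0.55 ,  0.368]), 'moment': array([-0.041, -0.033,  0.003]), 'grip_width': 0.9998021527058978}
{'vfov': 69.10339023262732, 'cx': 280.50235754035964, 'cy': 208.37658930436717, 'tool_from_camera': array([[ 1.   , -0.001, -0.   ,  0.001],
       [ 0.001,  0.96 ,  0.279, -0.071],
       [-0.   , -0.279,  0.96 , -0.124],
       [ 0.   ,  0.   ,  0.   ,  1.   ]])}
```

View pics/top0.png

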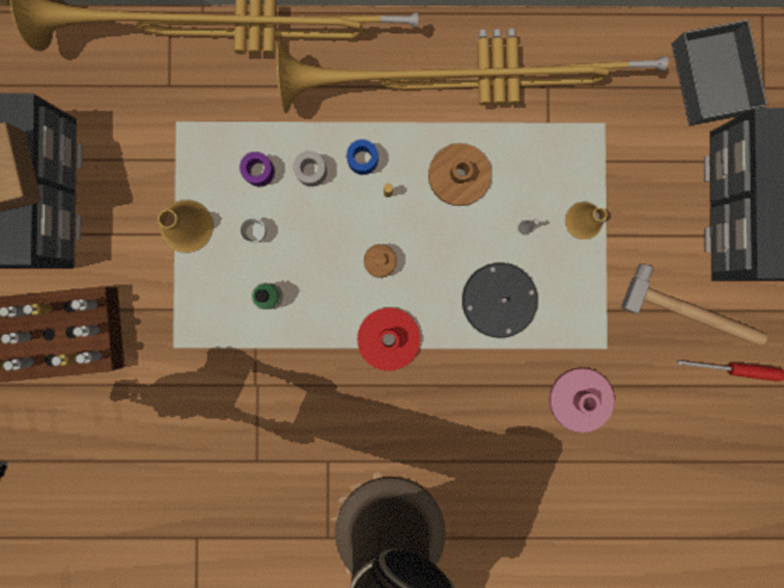

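View pics/scene0.png

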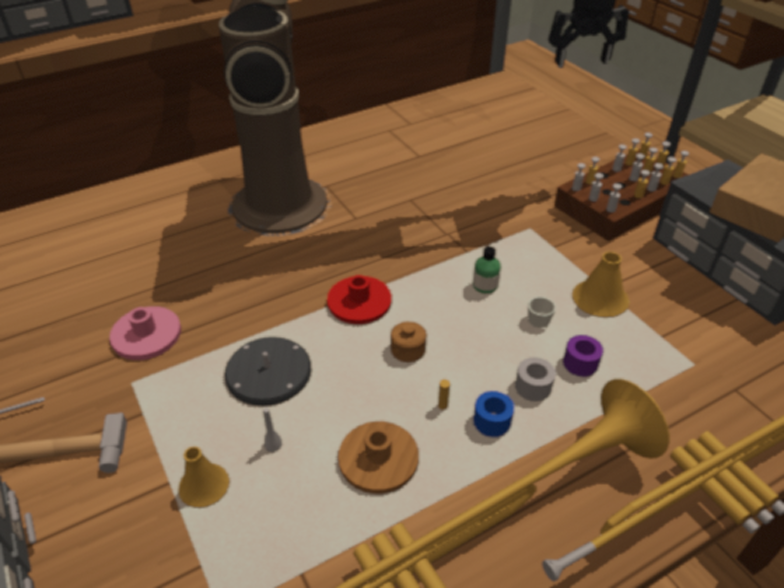

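The large bell is at (133,161) (mouth about 52 px in the enlarged view, against about 38 for the small bell at (418,157)). The wooden disc is at (329,124), with red (278,242) and pink (416,286) as look-alikes. The grey steel weight is at (221,120), with purple (184,120) and blue (259,112) as look-alikes. The cap is at (271,186) and the stand at (357,214). First I square the tool to the world axes.

play_rows([
  {"rz": 8.5},
  {"rz": 8.5},
  {"rz": 8.5},
  {"rz": 8.5},
  {"rz": 8.5},
  {"rz": 8.5},
  {"rz": 8.5},
  {"rz": 8.5},
  {"rz": 3},
], claw=1, newtons=40)

```text
validation failed for argument at $.st...
```

```bash
cat >> h.py <<'E'
np.set_printoptions(precision=4,suppress=True)
def report(target=None):
    st=ctrl.sense();e=R.from_quat(st['eef_rot']).as_matrix()
    err=(R.from_matrix(e).inv()*R.from_matrix(np.diag([1.,-1,-1]))).as_rotvec(degrees=True)
    print('t',round(st['time_s'],2),'pos',st['ee_pos'],'rotfix(tool,deg)',err,'F',st['contact_force'],'w',round(st['grip_width'],3))
    if target is not None: print('shift',tool(st,target))
    return st
E
python3 - <<'E'
from h import *
st=report([.655,-.135,.22])
E
```

```text
t 0.6 pos [0.2018 0.5915 0.2483] rotfix(tool,deg) [-0.0014 -0.0006 71.1618] F [-0.4304  0.6997  0.1947] w 0.998
shift [-0.5413  0.6635  0.0283]
```

play_rows([
  {"dx": 0,"dy": 0,"dz": 0,"rx": 0,"ry": 0,"rz": 8.5},
  {"dx": 0,"dy": 0,"dz": 0,"rx": 0,"ry": 0,"rz": 8.5},
  {"dx": 0,"dy": 0,"dz": 0,"rx": 0,"ry": 0,"rz": 8.5},
  {"dx": 0,"dy": 0,"dz": 0,"rx": 0,"ry": 0,"rz": 8.5},
  {"dx": 0,"dy": 0,"dz": 0,"rx": 0,"ry": 0,"rz": 8.5},
  {"dx": 0,"dy": 0,"dz": 0,"rx": 0,"ry": 0,"rz": 8.5},
  {"dx": 0,"dy": 0,"dz": 0,"rx": 0,"ry": 0,"rz": 8.5},
  {"dx": 0,"dy": 0,"dz": 0,"rx": 0,"ry": 0,"rz": 8.5},
  {"dx": 0,"dy": 0,"dz": 0,"rx": 0,"ry": 0,"rz": 3},
], claw=1, newtons=40)

```text
time_s: 1.5
ee_pos: [0.2019, 0.5917, 0.2488]
eef_rot: [1.0, -0.009, 0.0, -0.0]
contact_force: [0.4, 0.6, -0.5]
grip_width: 0.999
```

play_rows([
  {"dx": 0.025,"dy": 0.0405,"dz": 0.0,"rx": 0,"ry": 0,"rz": -1},
  {"dx": 0.025,"dy": 0.0405,"dz": 0.0,"rx": 0,"ry": 0,"rz": 0},
  {"dx": 0.025,"dy": 0.0405,"dz": 0.0,"rx": 0,"ry": 0,"rz": 0},
  {"dx": 0.025,"dy": 0.0405,"dz": 0.0,"rx": 0,"ry": 0,"rz": 0},
  {"dx": 0.025,"dy": 0.0405,"dz": 0.0,"rx": 0,"ry": 0,"rz": 0},
  {"dx": 0.025,"dy": 0.0405,"dz": 0.0,"rx": 0,"ry": 0,"rz": 0},
  {"dx": 0.025,"dy": 0.0405,"dz": 0.0,"rx": 0,"ry": 0,"rz": 0},
  {"dx": 0.025,"dy": 0.0405,"dz": 0.0,"rx": 0,"ry": 0,"rz": 0},
  {"dx": 0.025,"dy": 0.0405,"dz": 0.0,"rx": 0,"ry": 0,"rz": 0},
  {"dx": 0.025,"dy": 0.0405,"dz": 0.0,"rx": 0,"ry": 0,"rz": 0},
  {"dx": 0.025,"dy": 0.0405,"dz": 0.0,"rx": 0,"ry": 0,"rz": 0},
  {"dx": 0.025,"dy": 0.0405,"dz": 0.0,"rx": 0,"ry": 0,"rz": 0},
  {"dx": 0.025,"dy": 0.0405,"dz": 0.0,"rx": 0,"ry": 0,"rz": 0},
  {"dx": 0.025,"dy": 0.0405,"dz": 0.0,"rx": 0,"ry": 0,"rz": 0},
  {"dx": 0.025,"dy": 0.0405,"dz": 0.0,"rx": 0,"ry": 0,"rz": 0},
  {"dx": 0.025,"dy": 0.0405,"dz": 0.0,"rx": 0,"ry": 0,"rz": 0},
  {"dx": 0.025,"dy": 0.0405,"dz": 0.0,"rx": 0,"ry": 0,"rz": 0},
  {"dx": 0.025,"dy": 0.0405,"dz": 0.0,"rx": 0,"ry": 0,"rz": 0},
  {"dx": 0,"dy": 0,"dz": 0,"rx": 0,"ry": 0,"rz": 0},
])

```text
time_s: 3.4
ee_pos: [0.6712, -0.1642, 0.251]
eef_rot: [1.0, 0.002, 0.009, -0.004]
contact_force: [-0.6, 0.2, -0.0]
grip_width: 1.001
```

Run:
```python
from h import *
st=report([.655,-.135,.22])
im,st=snap('wrist','disc1',s=1.4)
for r in ctrl.recognise('disc','wrist')[:3]:
    print(r['p'],r['location'],px2w('wrist',r['location'],.014,st))
```

```text
t 3.4 pos [ 0.6712 -0.1642  0.251 ] rotfix(tool,deg) [-0.4542 -0.9951  0.2024] F [-0.6352  0.2344 -0.0079] w 1.001
shift [-0.0166 -0.0291  0.0309]
0.9 [3.5, 320.5] [ 0.3017 -0.3522  0.014 ]
0.82 [15.7, 38.1] [ 0.3966 -0.0092  0.014 ]
0.73 [265.9, 140.4] [ 0.6583 -0.1138  0.014 ]
```

View pics/disc1.png

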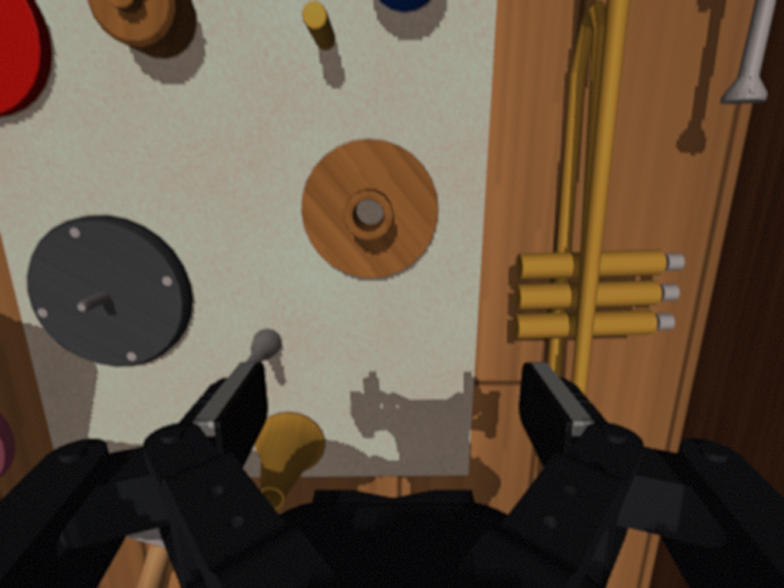

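The wrist picture shows the wooden disc at (264,149) with its hub top at (263,151), the stand at (74,211) with its pin top at (59,219), and the mouthpiece at (189,246). I'll compare these with the top view.

```bash
cat >> h.py <<'E'
def ell(im,mask_fn,near,name=''):
    hsv=cv2.cvtColor(im,cv2.COLOR_RGB2HSV).astype(int);m=mask_fn(hsv).astype(np.uint8)
    m=cv2.morphologyEx(m,cv2.MORPH_OPEN,np.ones((3,3)))
    cs,_=cv2.findContours(m,cv2.RETR_EXTERNAL,cv2.CHAIN_APPROX_NONE)
    cs=[c for c in cs if len(c)>15]
    c=min(cs,key=lambda c:np.linalg.norm(c.reshape(-1,2).mean(0)-near))
    return cv2.fitEllipse(cv2.convexHull(c)),cv2.boundingRect(c)
E
python3 - <<'E'
from h import *
for cam,near_d,near_s in (('top',(329,124),(357,214)),('wrist',(264,149),(76,207))):
    im,st=snap(cam)
    wood=lambda h:(h[...,0]<20)&(h[...,1]>100)&(h[...,2]>50)
    dark=lambda h:(h[...,2]<90)&(h[...,1]<90)
    e,b=ell(im,wood,near_d);print(cam,'disc',e,b,px2w(cam,e[0],.012,st)[:2])
    e,b=ell(im,dark,near_s);print(cam,'stand',e,b,px2w(cam,e[0],.013,st)[:2])
for cam,l in dict(top=[((461/1.4,171/1.4),.05),((506/1.4,299.5/1.4),.045)],wrist=[((369/1.4,212/1.4),.05),((370/1.4,209.5/1.4),.014),((82/1.4,306/1.4),.045),((104/1.4,295.5/1.4),.015)]).items():
    for uv,z in l: print(cam,z,px2w(cam,uv,z,st)[:2])
E
```

```text
top disc ((327.7100830078125, 124.19691467285156), (43.200435638427734, 43.99529266357422), 20.80008316040039) (306, 103, 40, 44) [ 0.656  -0.1268]
top stand ((337.82281494140625, 226.62261962890625), (80.38075256347656, 249.4593505859375), 13.792206764221191) (296, 113, 86, 234) [ 0.3924 -0.1524]
wrist disc ((267.33721923828125, 155.13999938964844), (95.86654663085938, 98.09033966064453), 160.661865234375) (220, 107, 96, 98) [ 0.6561 -0.124 ]
wrist stand ((82.645263671875, 212.6263427734375), (103.51525115966797, 120.70020294189453), 117.9748306274414) (25, 159, 117, 107) [ 0.4288 -0.195 ]
top 0.05 [ 0.6525 -0.1256]
top 0.045 [ 0.4249 -0.2058]
wrist 0.05 [ 0.6532 -0.1164]
wrist 0.014 [ 0.6526 -0.1174]
wrist 0.045 [ 0.4218 -0.1927]
wrist 0.015 [ 0.4204 -0.1925]
```

Run:
```python
from h import *
report([.656,-.126,.15])
```

```text
t 3.6 pos [ 0.6683 -0.1573  0.2513] rotfix(tool,deg) [-0.686  -0.7981  0.5072] F [ 0.4282 -0.0663 -0.3326] w 0.999
shift [-0.0134 -0.0302  0.1014]
```

play_rows([
  {"dx": -0.004,"dy": -0.01,"dz": 0.025,"rx": -0.7,"ry": -0.8,"rz": 0.5},
  {"dx": -0.004,"dy": -0.01,"dz": 0.025,"rx": 0,"ry": 0,"rz": 0},
  {"dx": -0.003,"dy": -0.01,"dz": 0.025,"rx": 0,"ry": 0,"rz": 0},
  {"dx": -0.002,"dy": 0,"dz": 0.025,"rx": 0,"ry": 0,"rz": 0},
  {"dx": 0,"dy": 0,"dz": 0,"rx": 0,"ry": 0,"rz": 0},
  {"dx": 0,"dy": 0,"dz": 0,"rx": 0,"ry": 0,"rz": 0},
  {"dx": 0,"dy": 0,"dz": 0,"rx": 0,"ry": 0,"rz": 0},
])

```text
time_s: 4.3
ee_pos: [0.6534, -0.1144, 0.1554]
eef_rot: [1.0, 0.006, 0.003, 0.0]
contact_force: [0.1, -0.7, -0.3]
grip_width: 0.999
```

Run:
```python
from h import *
report()
im,st=snap('wrist','disc2',s=1.4)
wood=lambda h:(h[...,0]<20)&(h[...,1]>100)&(h[...,2]>50)
e,b=ell(im,wood,w2px('wrist',[.656,-.126,.014],st));print(e,b,px2w('wrist',e[0],.013,st)[:2])
report([.656,-.126,.04])
```

```text
t 4.3 pos [ 0.6534 -0.1144  0.1554] rotfix(tool,deg) [ 0.0247 -0.3087  0.7143] F [ 0.1018 -0.687  -0.2818] w 0.999
((282.4330139160156, 210.4387969970703), (119.98145294189453, 123.97277069091797), 88.67842864990234) (221, 151, 124, 120) [ 0.6562 -0.1224]
t 4.35 pos [ 0.6541 -0.1147  0.1561] rotfix(tool,deg) [ 0.0379 -0.3963  0.7025] F [ 1.06    1.2418 -0.6183] w 0.999
shift [0.0009 0.0113 0.1161]
```

View pics/disc2.png

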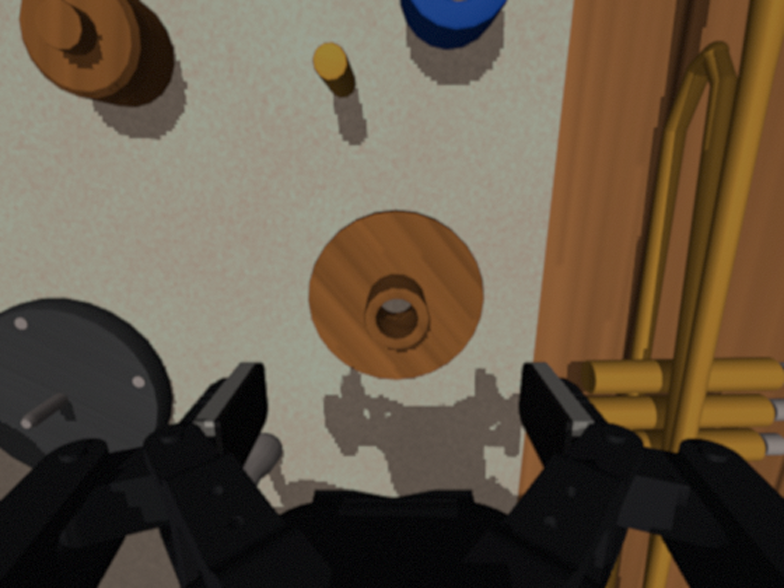

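The disc is centred at (282,210) and its hub top at (284,227), with nothing around it in the way. I'll work out the hub position and the descent.

Run:
```python
from h import *
st=dict(ee_pos=np.array([.6537,-.1145,.1557]),eef_rot=ctrl.sense()['eef_rot'])
print(px2w('wrist',(283.6,227.1),.05,st))
report([.656,-.1235,.04])
```

```text
[ 0.6572 -0.1254  0.05  ]
t 4.35 pos [ 0.6541 -0.1147  0.1561] rotfix(tool,deg) [ 0.0379 -0.3963  0.7025] F [ 1.06    1.2418 -0.6183] w 0.999
shift [0.001  0.0088 0.1161]
```

play_rows([
  {"dx": 0.002,"dy": 0.005,"dz": 0.025,"rx": 0,"ry": -0.4,"rz": 0.7},
  {"dx": 0,"dy": 0.005,"dz": 0.025,"rx": 0,"ry": 0,"rz": 0},
  {"dx": 0,"dy": 0,"dz": 0.025,"rx": 0,"ry": 0,"rz": 0},
  {"dx": 0,"dy": 0,"dz": 0.02,"rx": 0,"ry": 0,"rz": 0},
  {"dx": 0,"dy": 0,"dz": 0.008,"rx": 0,"ry": 0,"rz": 0},
  {"dx": 0,"dy": 0,"dz": 0,"rx": 0,"ry": 0,"rz": 0},
  {"dx": 0,"dy": 0,"dz": 0,"rx": 0,"ry": 0,"rz": 0},
])

```text
time_s: 5.05
ee_pos: [0.6685, -0.1286, 0.0651]
eef_rot: [1.0, -0.001, 0.013, 0.004]
contact_force: [0.4, -0.6, 0.4]
grip_width: 0.997
```

Run:
```python
from h import *
report([.6565,-.1245,.04])
```

```text
t 5.05 pos [ 0.6685 -0.1286  0.0651] rotfix(tool,deg) [ 0.4168 -1.4531 -0.0687] F [ 0.3942 -0.6391  0.3653] w 0.997
shift [-0.0126 -0.0043  0.0248]
```

play_rows([
  {"dx": -0.006,"dy": -0.002,"dz": 0.0,"rx": 0.4,"ry": -1.4,"rz": 0},
  {"dx": -0.006,"dy": -0.002,"dz": 0.0,"rx": 0,"ry": 0,"rz": 0},
  {"dx": 0,"dy": 0,"dz": 0,"rx": 0,"ry": 0,"rz": 0},
])

```text
time_s: 5.35
ee_pos: [0.6581, -0.1249, 0.069]
eef_rot: [1.0, -0.001, 0.002, 0.001]
contact_force: [-0.5, -0.6, 0.8]
grip_width: 0.997
```

Run:
```python
from h import *
report([.6565,-.1245,.04])
```

```text
t 5.35 pos [ 0.6581 -0.1249  0.069 ] rotfix(tool,deg) [ 0.065  -0.2609 -0.0624] F [-0.4995 -0.626   0.8484] w 0.997
shift [-0.0017 -0.0004  0.029 ]
```

play_rows([
  {"dx": -0.002,"dy": 0,"dz": 0.01,"rx": 0,"ry": -0.3,"rz": 0},
  {"dx": -0.001,"dy": 0,"dz": 0.01,"rx": 0,"ry": 0,"rz": 0},
  {"dx": 0,"dy": 0,"dz": 0.009,"rx": 0,"ry": 0,"rz": 0},
  {"dx": 0,"dy": 0,"dz": 0,"rx": 0,"ry": 0,"rz": 0},
])

```text
time_s: 5.75
ee_pos: [0.655, -0.1248, 0.0386]
eef_rot: [1.0, -0.0, 0.0, 0.001]
contact_force: [-0.9, -0.2, -1.2]
grip_width: 1.002
```

Run:
```python
from h import *
report([.6565,-.1245,.04])
```

```text
t 5.75 pos [ 0.655  -0.1248  0.0386] rotfix(tool,deg) [ 0.0882 -0.0236 -0.0505] F [-0.8846 -0.1887 -1.205 ] w 1.002
shift [ 0.0015 -0.0003 -0.0014]
```

play_rows([
  {"dx": 0.001,"dy": 0,"dz": 0,"rx": 0,"ry": 0,"rz": 0},
  {"dx": 0,"dy": 0,"dz": 0,"rx": 0,"ry": 0,"rz": 0},
  {"dx": 0,"dy": 0,"dz": 0,"rx": 0,"ry": 0,"rz": 0},
  {"dx": 0,"dy": 0,"dz": 0,"rx": 0,"ry": 0,"rz": 0},
  {"dx": 0,"dy": 0,"dz": 0,"rx": 0,"ry": 0,"rz": 0},
  {"dx": 0,"dy": 0,"dz": 0,"rx": 0,"ry": 0,"rz": 0},
  {"dx": 0,"dy": 0,"dz": 0,"rx": 0,"ry": 0,"rz": 0},
  {"dx": 0,"dy": 0,"dz": 0,"rx": 0,"ry": 0,"rz": 0},
], claw=-1, newtons=40)

```text
time_s: 6.55
ee_pos: [0.6557, -0.1247, 0.0375]
eef_rot: [1.0, -0.0, -0.0, 0.001]
contact_force: [-0.1, -0.0, -1.5]
grip_width: 0.421
```

Run:
```python
from h import *
report([.6565,-.1245,.04])
```

```text
t 6.55 pos [ 0.6557 -0.1247  0.0375] rotfix(tool,deg) [ 0.0655  0.0564 -0.0571] F [-0.0921 -0.0112 -1.467 ] w 0.421
shift [ 0.0008 -0.0002 -0.0025]
```

play_rows([
  {"dx": 0,"dy": 0,"dz": -0.01,"rx": 0,"ry": 0,"rz": 0},
  {"dx": 0,"dy": 0,"dz": -0.02,"rx": 0,"ry": 0,"rz": 0},
  {"dx": 0,"dy": 0,"dz": -0.025,"rx": 0,"ry": 0,"rz": 0},
  {"dx": 0,"dy": 0,"dz": -0.025,"rx": 0,"ry": 0,"rz": 0},
  {"dx": 0,"dy": 0,"dz": -0.025,"rx": 0,"ry": 0,"rz": 0},
  {"dx": 0,"dy": 0,"dz": -0.025,"rx": 0,"ry": 0,"rz": 0},
  {"dx": 0,"dy": 0,"dz": -0.025,"rx": 0,"ry": 0,"rz": 0},
  {"dx": -0.01,"dy": 0.01,"dz": -0.01,"rx": 0,"ry": 0,"rz": 0},
  {"dx": -0.02,"dy": 0.018,"dz": 0,"rx": 0,"ry": 0,"rz": 0},
  {"dx": -0.02,"dy": 0.018,"dz": 0,"rx": 0,"ry": 0,"rz": 0},
  {"dx": -0.02,"dy": 0.018,"dz": 0,"rx": 0,"ry": 0,"rz": 0},
  {"dx": -0.02,"dy": 0.018,"dz": 0,"rx": 0,"ry": 0,"rz": 0},
  {"dx": -0.02,"dy": 0.018,"dz": 0,"rx": 0,"ry": 0,"rz": 0},
  {"dx": -0.02,"dy": 0.018,"dz": 0,"rx": 0,"ry": 0,"rz": 0},
  {"dx": -0.02,"dy": 0.018,"dz": 0,"rx": 0,"ry": 0,"rz": 0},
  {"dx": -0.02,"dy": 0.018,"dz": 0,"rx": 0,"ry": 0,"rz": 0},
  {"dx": -0.02,"dy": 0.018,"dz": 0,"rx": 0,"ry": 0,"rz": 0},
  {"dx": -0.02,"dy": 0.018,"dz": 0,"rx": 0,"ry": 0,"rz": 0},
  {"dx": -0.02,"dy": 0.018,"dz": 0,"rx": 0,"ry": 0,"rz": 0},
  {"dx": 0,"dy": 0,"dz": 0,"rx": 0,"ry": 0,"rz": 0},
])

```text
time_s: 8.55
ee_pos: [0.4026, -0.3421, 0.2115]
eef_rot: [1.0, 0.0, -0.006, 0.001]
contact_force: [-0.2, -0.1, 0.0]
grip_width: 0.423
```

Run:
```python
from h import *
report([.425,-.33,.2])
```

```text
t 8.55 pos [ 0.4026 -0.3421  0.2115] rotfix(tool,deg) [0.0937 0.6762 0.0153] F [-0.1713 -0.1097  0.0116] w 0.423
shift [ 0.0226 -0.0121  0.0112]
```

play_rows([
  {"dx": 0.008,"dy": -0.004,"dz": 0,"rx": 0,"ry": 0.7,"rz": 0},
  {"dx": 0.008,"dy": -0.004,"dz": 0,"rx": 0,"ry": 0,"rz": 0},
  {"dx": 0.004,"dy": 0,"dz": 0,"rx": 0,"ry": 0,"rz": 0},
  {"dx": 0,"dy": 0,"dz": 0,"rx": 0,"ry": 0,"rz": 0},
  {"dx": 0,"dy": 0,"dz": 0,"rx": 0,"ry": 0,"rz": 0},
  {"dx": 0,"dy": 0,"dz": 0,"rx": 0,"ry": 0,"rz": 0},
])

```text
time_s: 9.15
ee_pos: [0.4247, -0.331, 0.2106]
eef_rot: [1.0, 0.001, 0.001, -0.0]
contact_force: [-0.4, -0.3, -1.3]
grip_width: 0.428
```

Run:
```python
from h import *
report([.425,-.20,.2])
im,st=snap('wrist','stand1',s=1.4)
report()
dark=lambda h:(h[...,2]<90)&(h[...,1]<90)
e,b=ell(im,dark,w2px('wrist',[.425,-.2,.014],st));print(e,b,px2w('wrist',e[0],.013,st)[:2])
```

```text
t 9.15 pos [ 0.4247 -0.331   0.2106] rotfix(tool,deg) [-0.0267 -0.0583  0.1352] F [-0.4052 -0.322  -1.3342] w 0.428
shift [ 0.0006 -0.131   0.0107]
t 9.2 pos [ 0.4246 -0.331   0.2106] rotfix(tool,deg) [-0.0351 -0.062   0.121 ] F [ 0.2138  0.6275 -1.8484] w 0.424
((280.00994873046875, 51.98035430908203), (141.20501708984375, 156.4996337890625), 179.21868896484375) (210, 0, 141, 131) [ 0.4243 -0.197 ]
```

View pics/stand1.png

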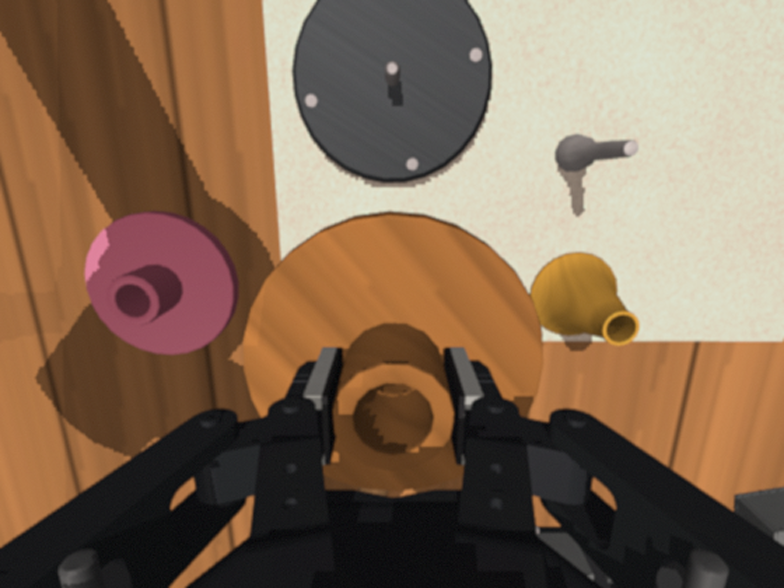

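The pin top is at (280,49), the opposite screws average (281,56), and the held hub top is at (281,291). The small bell and mouthpiece are to the right.

Run:
```python
from h import *
st=report()
print(px2w('wrist',(280,48.6),.045,st),px2w('wrist',(281,55.7),.015,st),px2w('wrist',(281,291),.2106+.0125,st))
print('top pin',px2w('top',(506/1.4,299.5/1.4),.045))
im,_=snap('top')
dark=lambda h:(h[...,2]<90)&(h[...,1]<90)
im[:150]=255;im[250:]=255;im[:,:325]=255
e,b=ell(im,dark,(357,214));print(e,px2w('top',e[0],.013))
```

```text
t 9.2 pos [ 0.4246 -0.331   0.2106] rotfix(tool,deg) [-0.0351 -0.062   0.121 ] F [ 0.2138  0.6275 -1.8484] w 0.424
[ 0.4243 -0.2006  0.045 ] [ 0.4252 -0.2006  0.015 ] [ 0.4249 -0.3276  0.2231]
top pin [ 0.4249 -0.2058  0.045 ]
((356.66058349609375, 213.99301147460938), (52.86277770996094, 53.692752838134766), 93.79015350341797) [ 0.4249 -0.2006  0.013 ]
```

play_rows([
  {"dx": 0,"dy": -0.01,"dz": 0.01,"rx": 0,"ry": 0,"rz": 0},
  {"dx": 0,"dy": -0.018,"dz": 0.015,"rx": 0,"ry": 0,"rz": 0},
  {"dx": 0,"dy": -0.018,"dz": 0.015,"rx": 0,"ry": 0,"rz": 0},
  {"dx": 0,"dy": -0.018,"dz": 0.015,"rx": 0,"ry": 0,"rz": 0},
  {"dx": 0,"dy": -0.018,"dz": 0.015,"rx": 0,"ry": 0,"rz": 0},
  {"dx": 0,"dy": -0.018,"dz": 0.015,"rx": 0,"ry": 0,"rz": 0},
  {"dx": 0,"dy": -0.018,"dz": 0.01,"rx": 0,"ry": 0,"rz": 0},
  {"dx": 0,"dy": -0.008,"dz": 0,"rx": 0,"ry": 0,"rz": 0},
  {"dx": 0,"dy": 0,"dz": 0,"rx": 0,"ry": 0,"rz": 0},
  {"dx": 0,"dy": 0,"dz": 0,"rx": 0,"ry": 0,"rz": 0},
])

```text
time_s: 10.25
ee_pos: [0.4209, -0.1965, 0.1084]
eef_rot: [1.0, -0.0, -0.001, -0.001]
contact_force: [1.2, 0.3, -1.3]
grip_width: 0.427
```

Run:
```python
from h import *
report([.4248,-.2005,.0525])
```

```text
t 10.25 pos [ 0.4209 -0.1965  0.1084] rotfix(tool,deg) [-0.1364  0.1319 -0.0205] F [ 1.1825  0.2655 -1.3229] w 0.427
shift [0.0041 0.0042 0.0559]
```

play_rows([
  {"dx": 0.004,"dy": 0.004,"dz": 0,"rx": -0.1,"ry": 0.1,"rz": 0},
  {"dx": 0,"dy": 0,"dz": 0.008,"rx": 0,"ry": 0,"rz": 0},
  {"dx": 0,"dy": 0,"dz": 0.008,"rx": 0,"ry": 0,"rz": 0},
  {"dx": 0,"dy": 0,"dz": 0.008,"rx": 0,"ry": 0,"rz": 0},
  {"dx": 0,"dy": 0,"dz": 0.008,"rx": 0,"ry": 0,"rz": 0},
  {"dx": 0,"dy": 0,"dz": 0,"rx": 0,"ry": 0,"rz": 0},
])

```text
time_s: 10.85
ee_pos: [0.427, -0.2043, 0.0756]
eef_rot: [1.0, -0.002, 0.002, 0.001]
contact_force: [-0.3, 0.5, -1.7]
grip_width: 0.423
```

Run:
```python
from h import *
report([.4248,-.2005,.0525])
```

```text
t 10.85 pos [ 0.427  -0.2043  0.0756] rotfix(tool,deg) [ 0.1217 -0.1963 -0.2173] F [-0.2522  0.5112 -1.7093] w 0.423
shift [-0.0023 -0.0038  0.0231]
```

play_rows([
  {"dx": -0.002,"dy": -0.003,"dz": 0.005,"rx": 0.1,"ry": -0.2,"rz": -0.2},
  {"dx": 0,"dy": 0,"dz": 0.005,"rx": 0,"ry": 0,"rz": 0},
  {"dx": 0,"dy": 0,"dz": 0.005,"rx": 0,"ry": 0,"rz": 0},
  {"dx": 0,"dy": 0,"dz": 0.003,"rx": 0,"ry": 0,"rz": 0},
  {"dx": 0,"dy": 0,"dz": 0,"rx": 0,"ry": 0,"rz": 0},
])

```text
time_s: 11.35
ee_pos: [0.4249, -0.201, 0.0555]
eef_rot: [1.0, 0.0, -0.0, 0.0]
contact_force: [-0.3, -0.3, -1.1]
grip_width: 0.429
```

Run:
```python
from h import *
report([.4248,-.2005,.0525])
```

```text
t 11.35 pos [ 0.4249 -0.201   0.0555] rotfix(tool,deg) [0.0214 0.0263 0.0189] F [-0.3345 -0.3017 -1.1091] w 0.429
shift [-0.0001 -0.0005  0.003 ]
```

play_rows([
  {"dx": 0,"dy": 0,"dz": 0.0015,"rx": 0,"ry": 0,"rz": 0},
  {"dx": 0,"dy": 0,"dz": 0.001,"rx": 0,"ry": 0,"rz": 0},
  {"dx": 0,"dy": 0,"dz": 0.001,"rx": 0,"ry": 0,"rz": 0},
  {"dx": 0,"dy": 0,"dz": 0.0,"rx": 0,"ry": 0,"rz": 0},
])

```text
time_s: 11.75
ee_pos: [0.4257, -0.2015, 0.0525]
eef_rot: [1.0, 0.0, 0.0, 0.001]
contact_force: [0.3, 0.2, -2.0]
grip_width: 0.423
```

play_rows([
  {"dx": -0.0005,"dy": -0.0005,"dz": 0.001,"rx": 0,"ry": 0,"rz": 0},
  {"dx": 0,"dy": 0,"dz": 0.0,"rx": 0,"ry": 0,"rz": 0},
])

```text
time_s: 11.95
ee_pos: [0.4261, -0.2017, 0.0527]
eef_rot: [1.0, 0.0, 0.001, 0.001]
contact_force: [0.2, -0.4, -1.8]
grip_width: 0.423
```

play_rows([
  {"dx": -0.001,"dy": -0.001,"dz": 0.0015,"rx": 0,"ry": 0,"rz": 0},
  {"dx": 0,"dy": 0,"dz": 0.001,"rx": 0,"ry": 0,"rz": 0},
  {"dx": 0,"dy": 0,"dz": 0.0,"rx": 0,"ry": 0,"rz": 0},
])

```text
time_s: 12.25
ee_pos: [0.4263, -0.2017, 0.0527]
eef_rot: [1.0, 0.001, 0.002, 0.002]
contact_force: [-0.3, 1.2, -1.8]
grip_width: 0.425
```

play_rows([
  {"dx": 0,"dy": 0,"dz": 0.003,"rx": 0,"ry": -0.2,"rz": 0},
])

```text
time_s: 12.35
ee_pos: [0.4265, -0.2018, 0.0522]
eef_rot: [1.0, 0.001, -0.001, 0.002]
contact_force: [-12.5, 6.6, 46.9]
grip_width: 0.423
```

Run:
```python
from h import *
report([.4248,-.2005,.0525])
snap('scene','disc_seat',(120,180,320,330),4)
```

```text
t 12.35 pos [ 0.4265 -0.2018  0.0522] rotfix(tool,deg) [0.1936 0.0859 0.0714] F [-12.4565   6.5823  46.9136] w 0.423
shift [-0.0017 -0.0013 -0.0003]
```

View pics/disc_seat.png

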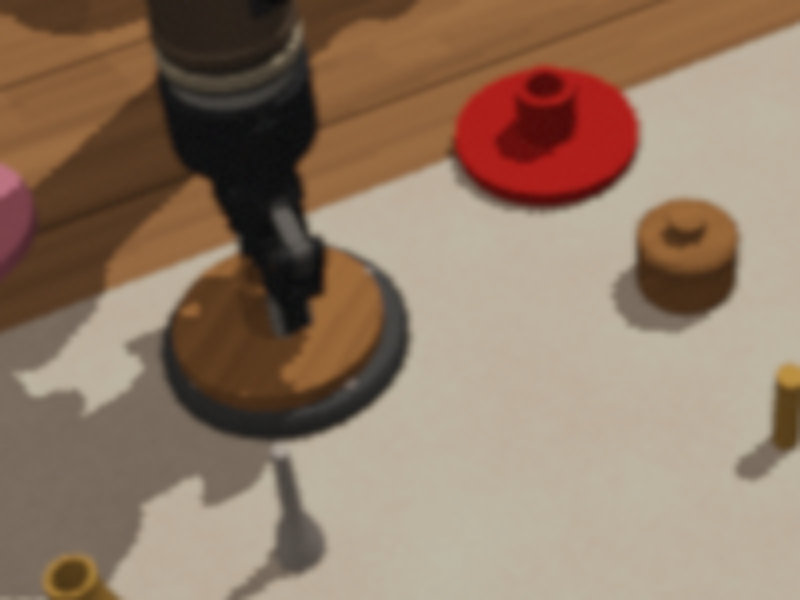

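Seated flat. TCP is about 2 mm off the pin axis, so I'll raise slightly, re-centre, set down and release.

play_rows([
  {"dx": 0,"dy": 0,"dz": -0.003,"rx": 0,"ry": 0,"rz": 0},
  {"dx": -0.0015,"dy": -0.0013,"dz": 0,"rx": 0.2,"ry": 0.1,"rz": 0},
  {"dx": 0,"dy": 0,"dz": 0,"rx": 0,"ry": 0,"rz": 0},
])

```text
time_s: 12.7
ee_pos: [0.4254, -0.2005, 0.0558]
eef_rot: [1.0, 0.001, 0.001, 0.0]
contact_force: [0.1, -0.5, -1.4]
grip_width: 0.425
```

Run:
```python
from h import *
report([.4248,-.2005,.0525])
```

```text
t 12.7 pos [ 0.4254 -0.2005  0.0558] rotfix(tool,deg) [ 0.0175 -0.0993  0.0732] F [ 0.1205 -0.4725 -1.4211] w 0.425
shift [-0.0006  0.      0.0033]
```

play_rows([
  {"dx": -0.0006,"dy": 0,"dz": 0.0012,"rx": 0,"ry": -0.1,"rz": 0},
  {"dx": 0,"dy": 0,"dz": 0.001,"rx": 0,"ry": 0,"rz": 0},
  {"dx": 0,"dy": 0,"dz": 0.001,"rx": 0,"ry": 0,"rz": 0},
  {"dx": 0,"dy": 0,"dz": 0.0005,"rx": 0,"ry": 0,"rz": 0},
])

```text
time_s: 13.1
ee_pos: [0.424, -0.2001, 0.0524]
eef_rot: [1.0, 0.001, -0.002, -0.001]
contact_force: [-2.7, 1.5, 4.3]
grip_width: 0.424
```

play_rows([
  {"dx": 0,"dy": 0,"dz": 0,"rx": 0,"ry": 0,"rz": 0},
  {"dx": 0,"dy": 0,"dz": 0,"rx": 0,"ry": 0,"rz": 0},
  {"dx": 0,"dy": 0,"dz": 0,"rx": 0,"ry": 0,"rz": 0},
  {"dx": 0,"dy": 0,"dz": 0,"rx": 0,"ry": 0,"rz": 0},
  {"dx": 0,"dy": 0,"dz": 0,"rx": 0,"ry": 0,"rz": 0},
], claw=0.5)

```text
time_s: 13.6
ee_pos: [0.4241, -0.2002, 0.0517]
eef_rot: [1.0, 0.0, -0.002, -0.001]
contact_force: [-1.1, -0.8, 0.2]
grip_width: 0.754
```

Run:
```python
from h import *
report([.4248,-.2005,.0525])
```

```text
t 13.6 pos [ 0.4241 -0.2002  0.0517] rotfix(tool,deg) [-0.0901  0.1815  0.0559] F [-1.0727 -0.7784  0.1838] w 0.754
shift [ 0.0007  0.0003 -0.0009]
```

play_rows([
  {"dx": 0,"dy": 0,"dz": -0.015,"rx": 0,"ry": 0,"rz": 0},
  {"dx": 0,"dy": 0,"dz": -0.025,"rx": 0,"ry": 0,"rz": 0},
  {"dx": 0,"dy": 0,"dz": -0.03,"rx": 0,"ry": 0,"rz": 0},
  {"dx": 0,"dy": 0,"dz": -0.03,"rx": 0,"ry": 0,"rz": 0},
  {"dx": 0,"dy": 0,"dz": -0.03,"rx": 0,"ry": 0,"rz": 0},
  {"dx": 0,"dy": 0,"dz": -0.03,"rx": 0,"ry": 0,"rz": 0},
  {"dx": 0,"dy": 0,"dz": -0.02,"rx": 0,"ry": 0,"rz": 0},
  {"dx": 0.008,"dy": -0.03,"dz": -0.01,"rx": 0,"ry": 0,"rz": 0},
  {"dx": 0.008,"dy": -0.035,"dz": 0,"rx": 0,"ry": 0,"rz": 0},
  {"dx": 0.008,"dy": -0.035,"dz": 0,"rx": 0,"ry": 0,"rz": 0},
  {"dx": 0.008,"dy": -0.035,"dz": 0,"rx": 0,"ry": 0,"rz": 0},
  {"dx": 0.008,"dy": -0.035,"dz": 0,"rx": 0,"ry": 0,"rz": 0},
  {"dx": 0.008,"dy": -0.035,"dz": 0,"rx": 0,"ry": 0,"rz": 0},
  {"dx": 0.008,"dy": -0.035,"dz": 0,"rx": 0,"ry": 0,"rz": 0},
  {"dx": 0.008,"dy": -0.035,"dz": 0,"rx": 0,"ry": 0,"rz": 0},
  {"dx": 0.008,"dy": -0.035,"dz": 0,"rx": 0,"ry": 0,"rz": 0},
  {"dx": 0.008,"dy": -0.035,"dz": 0,"rx": 0,"ry": 0,"rz": 0},
  {"dx": 0.008,"dy": -0.035,"dz": 0,"rx": 0,"ry": 0,"rz": 0},
  {"dx": 0.008,"dy": -0.035,"dz": 0,"rx": 0,"ry": 0,"rz": 0},
  {"dx": 0,"dy": 0,"dz": 0,"rx": 0,"ry": 0,"rz": 0},
], claw=0.5)

```text
time_s: 15.6
ee_pos: [0.5238, 0.2302, 0.2483]
eef_rot: [1.0, -0.002, -0.001, -0.001]
contact_force: [-0.3, -0.5, -0.2]
grip_width: 0.751
```

Run:
```python
from h import *
b=px2w('top',(168/1.4,218/1.4),.095);print(b)
report([b[0],b[1]-.03,.25])
# disc check on stand in top view now unobstructed
im,_=snap('top')
im2=im.copy();im2[:150]=255;im2[250:]=255;im2[:,:325]=255
wood=lambda h:(h[...,0]<20)&(h[...,1]>100)&(h[...,2]>50)
e,bb=ell(im2,wood,(357,214));print('disc',e,px2w('top',e[0],.027))
```

```text
[0.5605 0.3752 0.095 ]
t 15.6 pos [0.5238 0.2302 0.2483] rotfix(tool,deg) [-0.1553  0.0857 -0.2536] F [-0.3208 -0.4903 -0.1646] w 0.751
shift [ 0.0362 -0.1151 -0.0014]
disc ((358.79925537109375, 213.93899536132812), (45.52078628540039, 46.34637451171875), 98.7057113647461) [ 0.425  -0.2031  0.027 ]
```

play_rows([
  {"dx": 0.009,"dy": -0.025,"dz": 0,"rx": 0,"ry": 0,"rz": -0.2},
  {"dx": 0.009,"dy": -0.025,"dz": 0,"rx": 0,"ry": 0,"rz": 0},
  {"dx": 0.009,"dy": -0.025,"dz": 0,"rx": 0,"ry": 0,"rz": 0},
  {"dx": 0.009,"dy": -0.025,"dz": 0,"rx": 0,"ry": 0,"rz": 0},
  {"dx": 0,"dy": -0.01,"dz": 0,"rx": 0,"ry": 0,"rz": 0},
  {"dx": 0,"dy": 0,"dz": 0,"rx": 0,"ry": 0,"rz": 0},
  {"dx": 0,"dy": 0,"dz": 0,"rx": 0,"ry": 0,"rz": 0},
  {"dx": 0,"dy": 0,"dz": 0,"rx": 0,"ry": 0,"rz": 0},
])

```text
time_s: 16.45
ee_pos: [0.5578, 0.3311, 0.2442]
eef_rot: [1.0, -0.004, -0.006, 0.005]
contact_force: [-0.2, -0.5, -0.1]
grip_width: 0.754
```

Run:
```python
from h import *
report()
im,st=snap('wrist','bell1',s=1.4)
report()
```

```text
t 16.45 pos [0.5578 0.3311 0.2442] rotfix(tool,deg) [ 0.5398  0.6448 -0.409 ] F [-0.161  -0.5407 -0.0646] w 0.754
t 16.5 pos [0.5577 0.331  0.2442] rotfix(tool,deg) [ 0.5466  0.6455 -0.4145] F [ 0.7052  0.2649 -0.1369] w 0.752
```

View pics/bell1.png

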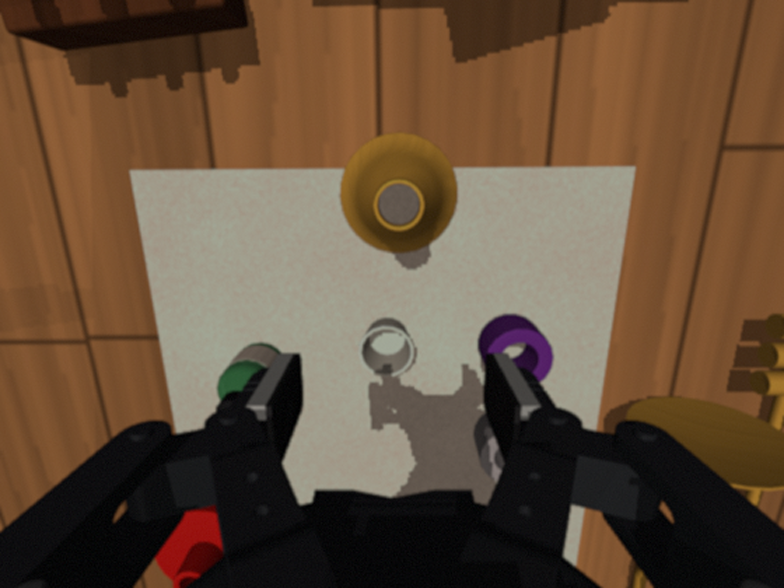

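The bell's throat is at (285,146) and its mouth is centred at (285,138). The pot, oil bottle and purple ring are nearer and clear of the path.

Run:
```python
from h import *
st=ctrl.sense()
a=px2w('wrist',(285,146.4),.095,st);b=px2w('wrist',(284.6,137.5),.001,st);print(a,b)
report([(a[0]+b[0])/2,(a[1]+b[1])/2,.15])
```

```text
[0.5605 0.3786 0.095 ] [0.5603 0.3802 0.001 ]
t 16.5 pos [0.5577 0.331  0.2442] rotfix(tool,deg) [ 0.5466  0.6455 -0.4145] F [ 0.7052  0.2649 -0.1369] w 0.752
shift [ 0.0034 -0.0493  0.0937]
```

play_rows([
  {"dx": 0.002,"dy": -0.016,"dz": 0.02,"rx": 0.5,"ry": 0.6,"rz": -0.4},
  {"dx": 0.001,"dy": -0.016,"dz": 0.02,"rx": 0,"ry": 0,"rz": 0},
  {"dx": 0,"dy": -0.016,"dz": 0.02,"rx": 0,"ry": 0,"rz": 0},
  {"dx": 0,"dy": 0,"dz": 0.02,"rx": 0,"ry": 0,"rz": 0},
  {"dx": 0,"dy": 0,"dz": 0,"rx": 0,"ry": 0,"rz": 0},
  {"dx": 0,"dy": 0,"dz": 0,"rx": 0,"ry": 0,"rz": 0},
])

```text
time_s: 17.1
ee_pos: [0.5624, 0.3748, 0.1653]
eef_rot: [1.0, -0.003, 0.002, 0.0]
contact_force: [0.4, 1.0, -0.1]
grip_width: 0.751
```

Run:
```python
from h import *
st=report([.5605,.378,.096])
im,st=snap('wrist','bell2')
p=w2px('wrist',[.5605,.378,.095],st);print(p)
brass=lambda h:(h[...,0]<28)&(h[...,0]>15)&(h[...,1]>120)
im2=im.copy();im2[:, :150]=255;im2[:,410:]=255
e,b=ell(im2,brass,p);print(e,b,px2w('wrist',e[0],.005,st))
```

```text
t 17.1 pos [0.5624 0.3748 0.1653] rotfix(tool,deg) [ 0.0279 -0.2006 -0.3455] F [ 0.4329  0.9666 -0.1036] w 0.751
shift [-0.0022 -0.0032  0.0693]
[277.0509 225.0816]
((277.0565490722656, 190.65548706054688), (99.4828872680664, 103.15532684326172), 177.12149047851562) (227, 140, 101, 105) [0.5599 0.3812 0.005 ]
```

play_rows([
  {"dx": -0.002,"dy": -0.004,"dz": 0.008,"rx": 0,"ry": -0.2,"rz": -0.3},
  {"dx": 0,"dy": 0,"dz": 0.012,"rx": 0,"ry": 0,"rz": 0},
  {"dx": 0,"dy": 0,"dz": 0.012,"rx": 0,"ry": 0,"rz": 0},
  {"dx": 0,"dy": 0,"dz": 0.012,"rx": 0,"ry": 0,"rz": 0},
  {"dx": 0,"dy": 0,"dz": 0.01,"rx": 0,"ry": 0,"rz": 0},
  {"dx": 0,"dy": 0,"dz": 0.008,"rx": 0,"ry": 0,"rz": 0},
  {"dx": 0,"dy": 0,"dz": 0,"rx": 0,"ry": 0,"rz": 0},
  {"dx": 0,"dy": 0,"dz": 0,"rx": 0,"ry": 0,"rz": 0},
])

```text
time_s: 17.95
ee_pos: [0.5616, 0.3783, 0.1004]
eef_rot: [1.0, -0.001, 0.001, -0.0]
contact_force: [-0.3, -0.7, 0.0]
grip_width: 0.748
```

Run:
```python
from h import *
st=report([.5605,.379,.096])
```

```text
t 17.95 pos [0.5616 0.3783 0.1004] rotfix(tool,deg) [-0.0383 -0.1238 -0.1116] F [-0.2785 -0.7434  0.043 ] w 0.748
shift [-0.0011 -0.0007  0.0044]
```

play_rows([
  {"dx": -0.001,"dy": -0.0007,"dz": 0.005,"rx": 0,"ry": -0.1,"rz": -0.1},
  {"dx": 0,"dy": 0,"dz": 0,"rx": 0,"ry": 0,"rz": 0},
])

```text
time_s: 18.15
ee_pos: [0.5609, 0.3792, 0.0955]
eef_rot: [1.0, -0.0, 0.0, -0.001]
contact_force: [-0.3, -0.1, 0.1]
grip_width: 0.752
```

play_rows([
  {"dx": 0,"dy": 0,"dz": 0,"rx": 0,"ry": 0,"rz": 0},
  {"dx": 0,"dy": 0,"dz": 0,"rx": 0,"ry": 0,"rz": 0},
  {"dx": 0,"dy": 0,"dz": 0,"rx": 0,"ry": 0,"rz": 0},
  {"dx": 0,"dy": 0,"dz": 0,"rx": 0,"ry": 0,"rz": 0},
  {"dx": 0,"dy": 0,"dz": 0,"rx": 0,"ry": 0,"rz": 0},
  {"dx": 0,"dy": 0,"dz": 0,"rx": 0,"ry": 0,"rz": 0},
], claw=-1, newtons=35)

```text
time_s: 18.75
ee_pos: [0.5615, 0.3796, 0.0965]
eef_rot: [1.0, 0.0, 0.001, -0.001]
contact_force: [0.4, 0.2, -1.1]
grip_width: 0.363
```

Run:
```python
from h import *
st=report([.5605,.379,.096])
```

```text
t 18.75 pos [0.5615 0.3796 0.0965] rotfix(tool,deg) [-0.1164 -0.1603  0.0071] F [ 0.429   0.171  -1.1231] w 0.363
shift [-0.001   0.0006  0.0005]
```

play_rows([
  {"dx": 0,"dy": 0,"dz": -0.01,"rx": 0,"ry": 0,"rz": 0},
  {"dx": 0,"dy": 0,"dz": -0.02,"rx": 0,"ry": 0,"rz": 0},
  {"dx": 0,"dy": 0,"dz": -0.025,"rx": 0,"ry": 0,"rz": 0},
  {"dx": 0,"dy": 0,"dz": -0.025,"rx": 0,"ry": 0,"rz": 0},
  {"dx": 0,"dy": 0,"dz": -0.025,"rx": 0,"ry": 0,"rz": 0},
  {"dx": 0,"dy": 0,"dz": -0.025,"rx": 0,"ry": 0,"rz": 0},
  {"dx": -0.004,"dy": 0.015,"dz": -0.02,"rx": 0,"ry": 0,"rz": 0},
  {"dx": -0.007,"dy": 0.03,"dz": -0.005,"rx": 0,"ry": 0,"rz": 0},
  {"dx": -0.008,"dy": 0.033,"dz": 0,"rx": 0,"ry": 0,"rz": 0},
  {"dx": -0.008,"dy": 0.033,"dz": 0,"rx": 0,"ry": 0,"rz": 0},
  {"dx": -0.008,"dy": 0.033,"dz": 0,"rx": 0,"ry": 0,"rz": 0},
  {"dx": -0.008,"dy": 0.033,"dz": 0,"rx": 0,"ry": 0,"rz": 0},
  {"dx": -0.008,"dy": 0.033,"dz": 0,"rx": 0,"ry": 0,"rz": 0},
  {"dx": -0.008,"dy": 0.033,"dz": 0,"rx": 0,"ry": 0,"rz": 0},
  {"dx": -0.008,"dy": 0.033,"dz": 0,"rx": 0,"ry": 0,"rz": 0},
  {"dx": -0.008,"dy": 0.033,"dz": 0,"rx": 0,"ry": 0,"rz": 0},
  {"dx": -0.008,"dy": 0.033,"dz": 0,"rx": 0,"ry": 0,"rz": 0},
  {"dx": -0.008,"dy": 0.033,"dz": 0,"rx": 0,"ry": 0,"rz": 0},
  {"dx": -0.008,"dy": 0.033,"dz": 0,"rx": 0,"ry": 0,"rz": 0},
  {"dx": -0.004,"dy": 0.02,"dz": 0,"rx": 0,"ry": 0,"rz": 0},
])

```text
time_s: 20.75
ee_pos: [0.4537, -0.0618, 0.2679]
eef_rot: [1.0, 0.004, 0.007, -0.001]
contact_force: [0.6, 0.4, -2.1]
grip_width: 0.361
```

Run:
```python
from h import *
st=report([.4245,-.2003,.22])
```

```text
t 20.75 pos [ 0.4537 -0.0618  0.2679] rotfix(tool,deg) [-0.1377 -0.8467  0.4356] F [ 0.615   0.4426 -2.0924] w 0.361
shift [-0.0309  0.1384  0.0471]
```

play_rows([
  {"dx": -0.005,"dy": 0.02,"dz": 0.005,"rx": -0.1,"ry": -0.8,"rz": 0.4},
  {"dx": -0.006,"dy": 0.025,"dz": 0.005,"rx": 0,"ry": 0,"rz": 0},
  {"dx": -0.005,"dy": 0.025,"dz": 0.01,"rx": 0,"ry": 0,"rz": 0},
  {"dx": -0.005,"dy": 0.025,"dz": 0.01,"rx": 0,"ry": 0,"rz": 0},
  {"dx": -0.005,"dy": 0.02,"dz": 0.01,"rx": 0,"ry": 0,"rz": 0},
  {"dx": -0.003,"dy": 0.012,"dz": 0.005,"rx": 0,"ry": 0,"rz": 0},
  {"dx": 0,"dy": 0,"dz": 0,"rx": 0,"ry": 0,"rz": 0},
  {"dx": 0,"dy": 0,"dz": 0,"rx": 0,"ry": 0,"rz": 0},
])

```text
time_s: 21.55
ee_pos: [0.4232, -0.1964, 0.2276]
eef_rot: [1.0, -0.003, 0.005, 0.001]
contact_force: [0.1, -0.1, -2.0]
grip_width: 0.362
```

Run:
```python
from h import *
st=report([.4245,-.2003,.18])
```

```text
t 21.55 pos [ 0.4232 -0.1964  0.2276] rotfix(tool,deg) [ 0.1247 -0.5391 -0.3181] F [ 0.0788 -0.1001 -2.0319] w 0.362
shift [0.0009 0.0038 0.0476]
```

play_rows([
  {"dx": 0.001,"dy": 0.004,"dz": 0,"rx": 0.1,"ry": -0.5,"rz": -0.3},
  {"dx": 0,"dy": 0,"dz": 0.01,"rx": 0,"ry": 0,"rz": 0},
  {"dx": 0,"dy": 0,"dz": 0.012,"rx": 0,"ry": 0,"rz": 0},
  {"dx": 0,"dy": 0,"dz": 0.012,"rx": 0,"ry": 0,"rz": 0},
  {"dx": 0,"dy": 0,"dz": 0.008,"rx": 0,"ry": 0,"rz": 0},
  {"dx": 0,"dy": 0,"dz": 0,"rx": 0,"ry": 0,"rz": 0},
  {"dx": 0,"dy": 0,"dz": 0,"rx": 0,"ry": 0,"rz": 0},
])

```text
time_s: 22.25
ee_pos: [0.4252, -0.1973, 0.1821]
eef_rot: [1.0, 0.002, -0.0, -0.001]
contact_force: [-0.4, 0.2, -2.5]
grip_width: 0.36
```

Run:
```python
from h import *
st=report([.4245,-.2003,.1255])
snap('scene','bell3',(120,130,320,280),4)
```

```text
t 22.25 pos [ 0.4252 -0.1973  0.1821] rotfix(tool,deg) [-0.0739  0.0011  0.2717] F [-0.4157  0.1948 -2.4743] w 0.36
shift [-0.0007  0.003   0.0566]
```

View pics/bell3.png

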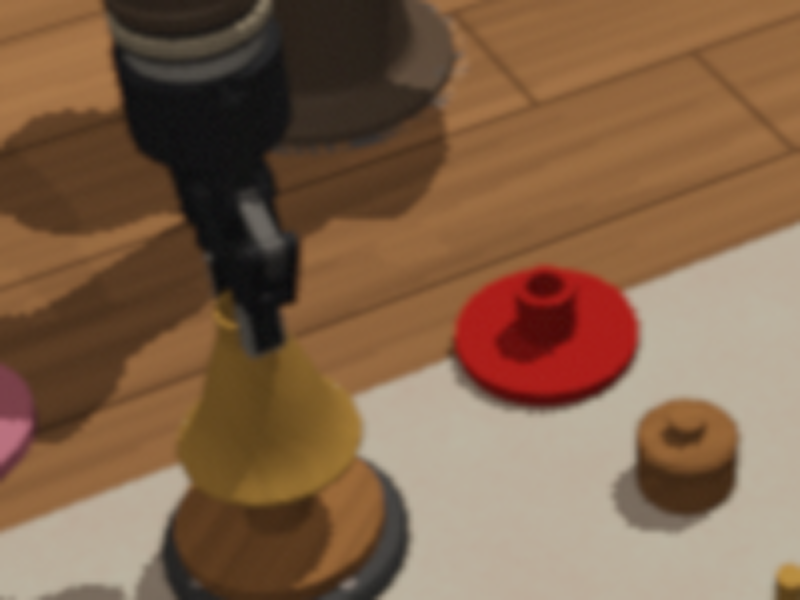

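The bell hangs upright above the hub, throat in the pads. I'll lower it over the hub.

play_rows([
  {"dx": -0.0005,"dy": 0.003,"dz": 0.004,"rx": -0.1,"ry": 0,"rz": 0.3},
  {"dx": 0,"dy": 0,"dz": 0.009,"rx": 0,"ry": 0,"rz": 0},
  {"dx": 0,"dy": 0,"dz": 0.009,"rx": 0,"ry": 0,"rz": 0},
  {"dx": 0,"dy": 0,"dz": 0.009,"rx": 0,"ry": 0,"rz": 0},
  {"dx": 0,"dy": 0,"dz": 0.008,"rx": 0,"ry": 0,"rz": 0},
  {"dx": 0,"dy": 0,"dz": 0.006,"rx": 0,"ry": 0,"rz": 0},
  {"dx": 0,"dy": 0,"dz": 0,"rx": 0,"ry": 0,"rz": 0},
  {"dx": 0,"dy": 0,"dz": 0,"rx": 0,"ry": 0,"rz": 0},
])

```text
time_s: 23.1
ee_pos: [0.425, -0.2011, 0.1335]
eef_rot: [1.0, -0.001, 0.0, 0.001]
contact_force: [-0.1, -0.4, -1.8]
grip_width: 0.364
```

Run:
```python
from h import *
st=report([.4245,-.2003,.1255])
```

```text
t 23.1 pos [ 0.425  -0.2011  0.1335] rotfix(tool,deg) [ 0.0616 -0.0472 -0.0884] F [-0.0722 -0.4244 -1.8067] w 0.364
shift [-0.0005 -0.0008  0.008 ]
```

play_rows([
  {"dx": -0.0005,"dy": -0.0008,"dz": 0.003,"rx": 0,"ry": 0,"rz": -0.1},
  {"dx": 0,"dy": 0,"dz": 0.0025,"rx": 0,"ry": 0,"rz": 0},
  {"dx": 0,"dy": 0,"dz": 0.001,"rx": 0,"ry": 0,"rz": 0},
  {"dx": 0,"dy": 0,"dz": 0,"rx": 0,"ry": 0,"rz": 0},
])

```text
time_s: 23.5
ee_pos: [0.4252, -0.2006, 0.1274]
eef_rot: [1.0, 0.0, 0.001, 0.001]
contact_force: [0.3, 0.3, -1.2]
grip_width: 0.36
```

Run:
```python
from h import *
st=report([.4245,-.2003,.1255])
```

```text
t 23.5 pos [ 0.4252 -0.2006  0.1274] rotfix(tool,deg) [ 0.1222 -0.1472  0.0281] F [ 0.2713  0.3277 -1.2042] w 0.36
shift [-0.0007 -0.0003  0.0019]
```

play_rows([
  {"dx": -0.0005,"dy": 0,"dz": 0.001,"rx": 0.1,"ry": -0.1,"rz": 0},
  {"dx": 0,"dy": 0,"dz": 0.001,"rx": 0,"ry": 0,"rz": 0},
  {"dx": 0,"dy": 0,"dz": 0.001,"rx": 0,"ry": 0,"rz": 0},
])

```text
time_s: 23.8
ee_pos: [0.425, -0.2011, 0.1253]
eef_rot: [1.0, 0.0, 0.0, 0.001]
contact_force: [-4.3, 0.8, 9.1]
grip_width: 0.364
```

Contact at the expected height, so I release.

play_rows([
  {"dx": 0,"dy": 0,"dz": 0,"rx": 0,"ry": 0,"rz": 0},
  {"dx": 0,"dy": 0,"dz": 0,"rx": 0,"ry": 0,"rz": 0},
  {"dx": 0,"dy": 0,"dz": 0,"rx": 0,"ry": 0,"rz": 0},
  {"dx": 0,"dy": 0,"dz": 0,"rx": 0,"ry": 0,"rz": 0},
], claw=0.5)

```text
time_s: 24.2
ee_pos: [0.4263, -0.2018, 0.1263]
eef_rot: [1.0, 0.0, 0.002, 0.001]
contact_force: [0.5, 0.0, 0.3]
grip_width: 0.749
```

play_rows([
  {"dx": 0,"dy": 0,"dz": -0.01,"rx": 0,"ry": 0,"rz": 0},
  {"dx": 0,"dy": 0,"dz": -0.015,"rx": 0,"ry": 0,"rz": 0},
  {"dx": 0,"dy": 0.015,"dz": -0.02,"rx": 0,"ry": 0,"rz": 0},
  {"dx": 0,"dy": 0.02,"dz": -0.02,"rx": 0,"ry": 0,"rz": 0},
  {"dx": 0,"dy": 0.015,"dz": -0.02,"rx": 0,"ry": 0,"rz": 0},
  {"dx": 0,"dy": 0,"dz": -0.02,"rx": 0,"ry": 0,"rz": 0},
  {"dx": 0,"dy": 0,"dz": 0,"rx": 0,"ry": 0,"rz": 0},
  {"dx": 0,"dy": 0,"dz": 0,"rx": 0,"ry": 0,"rz": 0},
  {"dx": 0,"dy": 0,"dz": 0,"rx": 0,"ry": 0,"rz": 0},
])

```text
time_s: 25.1
ee_pos: [0.4256, -0.2527, 0.2382]
eef_rot: [1.0, 0.001, 0.002, 0.002]
contact_force: [-0.5, -0.4, -0.4]
grip_width: 0.75
```

Run:
```python
from h import *
report()
im,st=snap('wrist','bell4',s=1.4)
report()
```

```text
t 25.1 pos [ 0.4256 -0.2527  0.2382] rotfix(tool,deg) [ 0.1924 -0.263   0.1078] F [-0.5041 -0.4254 -0.4421] w 0.75
t 25.15 pos [ 0.4253 -0.2524  0.2377] rotfix(tool,deg) [ 0.1552 -0.2058  0.1152] F [ 0.2796 -0.1879 -0.5348] w 0.754
```

View pics/bell4.png

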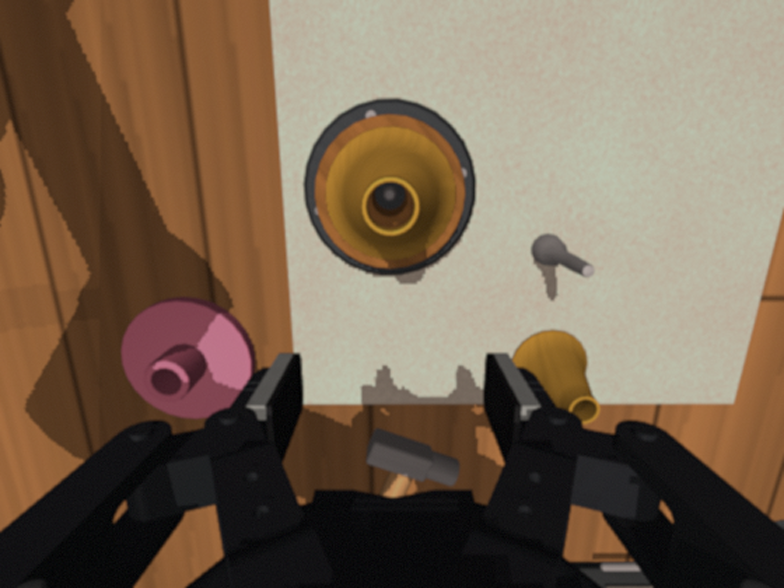

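The bell stands concentric on the disc and stand: throat (279,147), mouth (280,136), disc (279,136), stand (279,133).

Run:
```python
from h import *
st=ctrl.sense()
for uv,z in (((390/1.4,206/1.4),.124),((391.5/1.4,190/1.4),.029),((390/1.4,190/1.4),.029),((390/1.4,186.5/1.4),.013)): print(px2w('wrist',uv,z,st))
print('cap top', px2w('top',(380.5/1.4,258/1.4),.052),px2w('top',(380.5/1.4,260/1.4),.038))
report([.5*0+px2w('top',(380.5/1.4,260/1.4),.045)[0],px2w('top',(380.5/1.4,260/1.4),.045)[1]-.05,.2])
```

```text
[ 0.4243 -0.2013  0.124 ]
[ 0.4252 -0.1977  0.029 ]
[ 0.424  -0.1977  0.029 ]
[ 0.424  -0.1958  0.013 ]
cap top [0.4974 0.0167 0.052 ] [0.4949 0.0168 0.038 ]
t 25.15 pos [ 0.4253 -0.2524  0.2377] rotfix(tool,deg) [ 0.1552 -0.2058  0.1152] F [ 0.2796 -0.1879 -0.5348] w 0.754
shift [ 0.0694 -0.2191  0.0374]
```

play_rows([
  {"dx": 0.004,"dy": -0.01,"dz": 0,"rx": 0.1,"ry": -0.2,"rz": 0.1},
  {"dx": 0.008,"dy": -0.025,"dz": 0,"rx": 0,"ry": 0,"rz": 0},
  {"dx": 0.008,"dy": -0.025,"dz": 0,"rx": 0,"ry": 0,"rz": 0},
  {"dx": 0.008,"dy": -0.025,"dz": 0,"rx": 0,"ry": 0,"rz": 0},
  {"dx": 0.008,"dy": -0.025,"dz": 0,"rx": 0,"ry": 0,"rz": 0},
  {"dx": 0.008,"dy": -0.025,"dz": 0,"rx": 0,"ry": 0,"rz": 0},
  {"dx": 0.008,"dy": -0.025,"dz": 0.01,"rx": 0,"ry": 0,"rz": 0},
  {"dx": 0.008,"dy": -0.025,"dz": 0.015,"rx": 0,"ry": 0,"rz": 0},
  {"dx": 0.006,"dy": -0.02,"dz": 0.015,"rx": 0,"ry": 0,"rz": 0},
  {"dx": 0,"dy": 0,"dz": 0,"rx": 0,"ry": 0,"rz": 0},
  {"dx": 0,"dy": 0,"dz": 0,"rx": 0,"ry": 0,"rz": 0},
  {"dx": 0,"dy": 0,"dz": 0,"rx": 0,"ry": 0,"rz": 0},
], claw=1)

```text
time_s: 26.35
ee_pos: [0.4868, -0.0286, 0.1861]
eef_rot: [1.0, 0.002, -0.01, -0.004]
contact_force: [-0.8, -0.0, -0.8]
grip_width: 0.997
```

Run:
```python
from h import *
report()
im,st=snap('wrist','cap1',s=1.4)
report([.4955,.0168,.1])
```

```text
t 26.35 pos [ 0.4868 -0.0286  0.1861] rotfix(tool,deg) [-0.5048  1.1708  0.1764] F [-0.8038 -0.0491 -0.7956] w 0.997
t 26.4 pos [ 0.487  -0.0289  0.1864] rotfix(tool,deg) [-0.5044  1.1336  0.1434] F [0.5084 0.7965 0.4468] w 1.002
shift [ 0.0104 -0.0449  0.0866]
```

View pics/cap1.png

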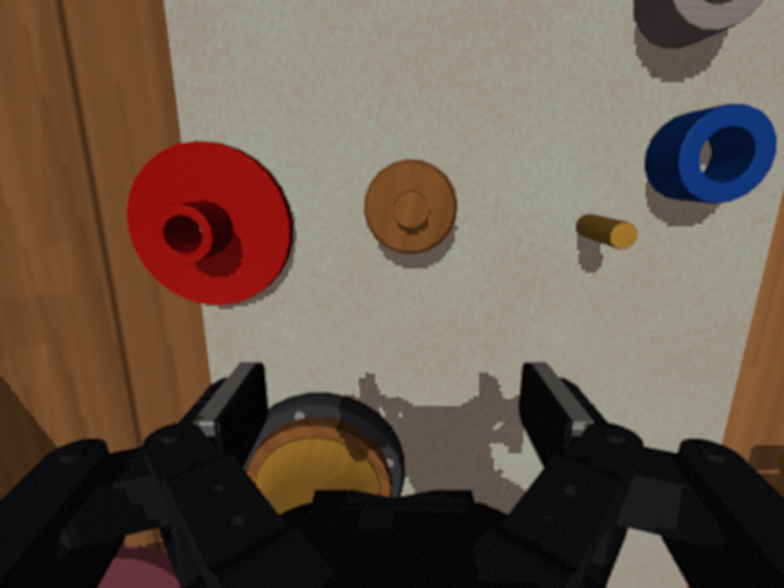

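The cap is at (294,148), with the piston (435,163 on the bench side) and the red disc well clear of the fingers.

Run:
```python
from h import *
st=ctrl.sense()
a=px2w('wrist',(293.6,147.5),.04,st);print(a,px2w('wrist',(293.6,149.7),.052,st))
report([a[0],a[1],.1])
```

```text
[0.4956 0.0207 0.04  ] [0.4953 0.0198 0.052 ]
t 26.4 pos [ 0.487  -0.0289  0.1864] rotfix(tool,deg) [-0.5044  1.1336  0.1434] F [0.5084 0.7965 0.4468] w 1.002
shift [ 0.0105 -0.0488  0.0866]
```

play_rows([
  {"dx": 0.004,"dy": -0.016,"dz": 0.01,"rx": -0.5,"ry": 1.1,"rz": 0.1},
  {"dx": 0.004,"dy": -0.016,"dz": 0.015,"rx": 0,"ry": 0,"rz": 0},
  {"dx": 0,"dy": -0.012,"dz": 0.015,"rx": 0,"ry": 0,"rz": 0},
  {"dx": 0,"dy": 0,"dz": 0.015,"rx": 0,"ry": 0,"rz": 0},
  {"dx": 0,"dy": 0,"dz": 0.01,"rx": 0,"ry": 0,"rz": 0},
  {"dx": 0,"dy": 0,"dz": 0,"rx": 0,"ry": 0,"rz": 0},
  {"dx": 0,"dy": 0,"dz": 0,"rx": 0,"ry": 0,"rz": 0},
])

```text
time_s: 27.1
ee_pos: [0.4996, 0.01, 0.125]
eef_rot: [1.0, -0.005, 0.006, 0.001]
contact_force: [-0.2, -0.0, -0.8]
grip_width: 1.0
```

Run:
```python
from h import *
st=report([.4955,.0195,.026])
im,st=snap('wrist')
wood=lambda h:(h[...,0]<20)&(h[...,1]>100)&(h[...,2]>50)
e,b=ell(im,wood,w2px('wrist',[.4955,.0195,.04],st));print(e,b,px2w('wrist',e[0],.037,st)[:2])
```

```text
t 27.1 pos [0.4996 0.01   0.125 ] rotfix(tool,deg) [ 0.1619 -0.6621 -0.5526] F [-0.203  -0.0262 -0.819 ] w 1.0
shift [-0.0054 -0.0097  0.0989]
((271.7890930175781, 204.05885314941406), (79.59818267822266, 82.77499389648438), 169.4984893798828) (232, 162, 80, 83) [0.4946 0.023 ]
```

play_rows([
  {"dx": -0.003,"dy": -0.005,"dz": 0.01,"rx": 0.2,"ry": -0.6,"rz": -0.5},
  {"dx": -0.002,"dy": -0.005,"dz": 0.01,"rx": 0,"ry": 0,"rz": 0},
  {"dx": 0,"dy": 0,"dz": 0.01,"rx": 0,"ry": 0,"rz": 0},
  {"dx": 0,"dy": 0,"dz": 0.005,"rx": 0,"ry": 0,"rz": 0},
  {"dx": 0,"dy": 0,"dz": 0,"rx": 0,"ry": 0,"rz": 0},
])

```text
time_s: 27.65
ee_pos: [0.4955, 0.0204, 0.0886]
eef_rot: [1.0, -0.001, 0.002, -0.0]
contact_force: [-0.4, 0.4, 0.6]
grip_width: 0.997
```

Run:
```python
from h import *
st=report([.495,.020,.026])
```

```text
t 27.65 pos [0.4955 0.0204 0.0886] rotfix(tool,deg) [-0.0453 -0.1769 -0.062 ] F [-0.4265  0.4191  0.5579] w 0.997
shift [-0.0007  0.0004  0.0626]
```

play_rows([
  {"dx": -0.0007,"dy": 0,"dz": 0.006,"rx": 0,"ry": -0.2,"rz": 0},
  {"dx": 0,"dy": 0,"dz": 0.01,"rx": 0,"ry": 0,"rz": 0},
  {"dx": 0,"dy": 0,"dz": 0.01,"rx": 0,"ry": 0,"rz": 0},
  {"dx": 0,"dy": 0,"dz": 0.01,"rx": 0,"ry": 0,"rz": 0},
  {"dx": 0,"dy": 0,"dz": 0.01,"rx": 0,"ry": 0,"rz": 0},
  {"dx": 0,"dy": 0,"dz": 0.008,"rx": 0,"ry": 0,"rz": 0},
  {"dx": 0,"dy": 0,"dz": 0.004,"rx": 0,"ry": 0,"rz": 0},
  {"dx": 0,"dy": 0,"dz": 0,"rx": 0,"ry": 0,"rz": 0},
])

```text
time_s: 28.45
ee_pos: [0.4944, 0.0203, 0.0246]
eef_rot: [1.0, -0.001, -0.001, -0.0]
contact_force: [-0.3, 0.4, -0.1]
grip_width: 0.998
```

Run:
```python
from h import *
st=report([.495,.020,.026])
```

```text
t 28.45 pos [0.4944 0.0203 0.0246] rotfix(tool,deg) [-0.0439  0.1191 -0.0667] F [-0.2732  0.3538 -0.0605] w 0.998
shift [ 0.0006  0.0003 -0.0014]
```

play_rows([
  {"dx": 0,"dy": 0,"dz": 0,"rx": 0,"ry": 0,"rz": 0},
  {"dx": 0,"dy": 0,"dz": 0,"rx": 0,"ry": 0,"rz": 0},
  {"dx": 0,"dy": 0,"dz": 0,"rx": 0,"ry": 0,"rz": 0},
  {"dx": 0,"dy": 0,"dz": 0,"rx": 0,"ry": 0,"rz": 0},
  {"dx": 0,"dy": 0,"dz": 0,"rx": 0,"ry": 0,"rz": 0},
  {"dx": 0,"dy": 0,"dz": 0,"rx": 0,"ry": 0,"rz": 0},
], claw=-1, newtons=40)

```text
time_s: 29.05
ee_pos: [0.4957, 0.0203, 0.026]
eef_rot: [1.0, -0.001, 0.0, -0.0]
contact_force: [-0.3, 1.0, -0.7]
grip_width: 0.682
```

play_rows([
  {"dx": 0,"dy": 0,"dz": -0.01,"rx": 0,"ry": 0,"rz": 0},
  {"dx": 0,"dy": 0,"dz": -0.02,"rx": 0,"ry": 0,"rz": 0},
  {"dx": 0,"dy": 0,"dz": -0.025,"rx": 0,"ry": 0,"rz": 0},
  {"dx": 0,"dy": 0,"dz": -0.025,"rx": 0,"ry": 0,"rz": 0},
  {"dx": 0,"dy": 0,"dz": -0.025,"rx": 0,"ry": 0,"rz": 0},
  {"dx": 0,"dy": 0,"dz": -0.025,"rx": 0,"ry": 0,"rz": 0},
  {"dx": 0,"dy": 0,"dz": -0.025,"rx": 0,"ry": 0,"rz": 0},
  {"dx": -0.005,"dy": 0.015,"dz": -0.015,"rx": 0,"ry": 0,"rz": 0},
  {"dx": -0.008,"dy": 0.025,"dz": 0,"rx": 0,"ry": 0,"rz": 0},
  {"dx": -0.008,"dy": 0.025,"dz": 0,"rx": 0,"ry": 0,"rz": 0},
  {"dx": -0.008,"dy": 0.025,"dz": 0,"rx": 0,"ry": 0,"rz": 0},
  {"dx": -0.008,"dy": 0.025,"dz": 0,"rx": 0,"ry": 0,"rz": 0},
  {"dx": -0.008,"dy": 0.025,"dz": 0,"rx": 0,"ry": 0,"rz": 0},
  {"dx": -0.008,"dy": 0.025,"dz": 0,"rx": 0,"ry": 0,"rz": 0},
  {"dx": -0.008,"dy": 0.02,"dz": 0,"rx": 0,"ry": 0,"rz": 0},
  {"dx": -0.005,"dy": 0.01,"dz": 0,"rx": 0,"ry": 0,"rz": 0},
  {"dx": 0,"dy": 0,"dz": 0,"rx": 0,"ry": 0,"rz": 0},
  {"dx": 0,"dy": 0,"dz": 0,"rx": 0,"ry": 0,"rz": 0},
])

```text
time_s: 30.85
ee_pos: [0.4267, -0.1806, 0.2143]
eef_rot: [1.0, 0.001, 0.006, 0.001]
contact_force: [-0.6, -0.4, -0.5]
grip_width: 0.681
```

Run:
```python
from h import *
st=report([.4245,-.2005,.17])
```

```text
t 30.85 pos [ 0.4267 -0.1806  0.2143] rotfix(tool,deg) [ 0.1158 -0.6714  0.0676] F [-0.5981 -0.3965 -0.4777] w 0.681
shift [-0.0028  0.0198  0.0443]
```

play_rows([
  {"dx": -0.001,"dy": 0.01,"dz": 0.01,"rx": 0.1,"ry": -0.7,"rz": 0},
  {"dx": 0,"dy": 0.01,"dz": 0.01,"rx": 0,"ry": 0,"rz": 0},
  {"dx": 0,"dy": 0,"dz": 0.01,"rx": 0,"ry": 0,"rz": 0},
  {"dx": 0,"dy": 0,"dz": 0.005,"rx": 0,"ry": 0,"rz": 0},
  {"dx": 0,"dy": 0,"dz": 0,"rx": 0,"ry": 0,"rz": 0},
  {"dx": 0,"dy": 0,"dz": 0,"rx": 0,"ry": 0,"rz": 0},
])

```text
time_s: 31.45
ee_pos: [0.426, -0.1992, 0.1745]
eef_rot: [1.0, 0.002, -0.002, -0.001]
contact_force: [-0.7, 0.3, -0.4]
grip_width: 0.689
```

Run:
```python
from h import *
st=report([.4252,-.201,.126])
```

```text
t 31.45 pos [ 0.426  -0.1992  0.1745] rotfix(tool,deg) [-0.1594  0.2411  0.2841] F [-0.7491  0.2529 -0.4295] w 0.689
shift [-0.0006  0.0019  0.0485]
```

play_rows([
  {"dx": -0.0008,"dy": 0.002,"dz": 0.005,"rx": -0.2,"ry": 0.2,"rz": 0.3},
  {"dx": 0,"dy": 0,"dz": 0.007,"rx": 0,"ry": 0,"rz": 0},
  {"dx": 0,"dy": 0,"dz": 0.005,"rx": 0,"ry": 0,"rz": 0},
  {"dx": 0,"dy": 0,"dz": 0,"rx": 0,"ry": 0,"rz": 0},
])

```text
time_s: 31.85
ee_pos: [0.4255, -0.2012, 0.1566]
eef_rot: [1.0, -0.0, 0.0, 0.001]
contact_force: [0.5, 0.3, -0.7]
grip_width: 0.686
```

Run:
```python
from h import *
st=report([.4252,-.201,.126])
```

```text
t 31.85 pos [ 0.4255 -0.2012  0.1566] rotfix(tool,deg) [ 0.0868 -0.0392 -0.0072] F [ 0.4878  0.2677 -0.6997] w 0.686
shift [-0.0003 -0.0002  0.0306]
```

play_rows([
  {"dx": 0,"dy": 0,"dz": 0.005,"rx": 0.1,"ry": 0,"rz": 0},
  {"dx": 0,"dy": 0,"dz": 0.006,"rx": 0,"ry": 0,"rz": 0},
  {"dx": 0,"dy": 0,"dz": 0.006,"rx": 0,"ry": 0,"rz": 0},
  {"dx": 0,"dy": 0,"dz": 0.006,"rx": 0,"ry": 0,"rz": 0},
  {"dx": 0,"dy": 0,"dz": 0.002,"rx": 0,"ry": 0,"rz": 0},
  {"dx": 0,"dy": 0,"dz": 0,"rx": 0,"ry": 0,"rz": 0},
])

```text
time_s: 32.45
ee_pos: [0.4256, -0.2012, 0.1293]
eef_rot: [1.0, -0.0, 0.0, -0.0]
contact_force: [1.2, -1.2, -1.1]
grip_width: 0.688
```

Run:
```python
from h import *
st=report([.4252,-.201,.126])
```

```text
t 32.45 pos [ 0.4256 -0.2012  0.1293] rotfix(tool,deg) [-0.0225 -0.0405 -0.0114] F [ 1.1721 -1.1718 -1.1396] w 0.688
shift [-0.0004 -0.0002  0.0033]
```

play_rows([
  {"dx": 0,"dy": 0,"dz": 0.0015,"rx": 0,"ry": 0,"rz": 0},
  {"dx": 0,"dy": 0,"dz": 0.001,"rx": 0,"ry": 0,"rz": 0},
  {"dx": 0,"dy": 0,"dz": 0.001,"rx": 0,"ry": 0,"rz": 0},
])

```text
time_s: 32.75
ee_pos: [0.4259, -0.2014, 0.1259]
eef_rot: [1.0, -0.0, 0.001, 0.0]
contact_force: [-0.4, -0.0, -0.3]
grip_width: 0.687
```

play_rows([
  {"dx": -0.0006,"dy": -0.0004,"dz": 0.0008,"rx": 0,"ry": 0,"rz": 0},
  {"dx": 0,"dy": 0,"dz": 0.001,"rx": 0,"ry": 0,"rz": 0},
])

```text
time_s: 32.95
ee_pos: [0.4256, -0.2012, 0.1251]
eef_rot: [1.0, -0.0, 0.001, 0.0]
contact_force: [-2.8, 1.9, 10.8]
grip_width: 0.688
```

Contact at the expected height. Release and look.

play_rows([
  {"dx": 0,"dy": 0,"dz": 0,"rx": 0,"ry": 0,"rz": 0},
  {"dx": 0,"dy": 0,"dz": 0,"rx": 0,"ry": 0,"rz": 0},
  {"dx": 0,"dy": 0,"dz": 0,"rx": 0,"ry": 0,"rz": 0},
  {"dx": 0,"dy": 0,"dz": 0,"rx": 0,"ry": 0,"rz": 0},
], claw=1)

```text
time_s: 33.35
ee_pos: [0.4264, -0.2016, 0.1259]
eef_rot: [1.0, -0.0, 0.002, 0.001]
contact_force: [0.5, -0.7, 0.5]
grip_width: 0.996
```

play_rows([
  {"dx": 0,"dy": 0,"dz": -0.01,"rx": 0,"ry": 0,"rz": 0},
  {"dx": 0,"dy": 0,"dz": -0.015,"rx": 0,"ry": 0,"rz": 0},
  {"dx": 0,"dy": 0,"dz": -0.02,"rx": 0,"ry": 0,"rz": 0},
  {"dx": 0,"dy": 0.015,"dz": -0.025,"rx": 0,"ry": 0,"rz": 0},
  {"dx": 0,"dy": 0.02,"dz": -0.025,"rx": 0,"ry": 0,"rz": 0},
  {"dx": 0,"dy": 0.015,"dz": -0.02,"rx": 0,"ry": 0,"rz": 0},
  {"dx": 0,"dy": 0,"dz": -0.01,"rx": 0,"ry": 0,"rz": 0},
  {"dx": 0,"dy": 0,"dz": 0,"rx": 0,"ry": 0,"rz": 0},
  {"dx": 0,"dy": 0,"dz": 0,"rx": 0,"ry": 0,"rz": 0},
  {"dx": 0,"dy": 0,"dz": 0,"rx": 0,"ry": 0,"rz": 0},
])

```text
time_s: 34.35
ee_pos: [0.4244, -0.2503, 0.2574]
eef_rot: [1.0, 0.001, 0.001, -0.0]
contact_force: [0.2, -0.1, 0.6]
grip_width: 1.001
```

Run:
```python
from h import *
report()
im,st=snap('wrist','cap2',s=1.4)
report()
```

```text
t 34.35 pos [ 0.4244 -0.2503  0.2574] rotfix(tool,deg) [-0.0492 -0.058   0.0734] F [ 0.244  -0.0922  0.5521] w 1.001
t 34.4 pos [ 0.4242 -0.2501  0.257 ] rotfix(tool,deg) [-0.0796 -0.0222  0.0765] F [ 0.1328 -0.7323 -0.7417] w 0.998
```

View pics/cap2.png

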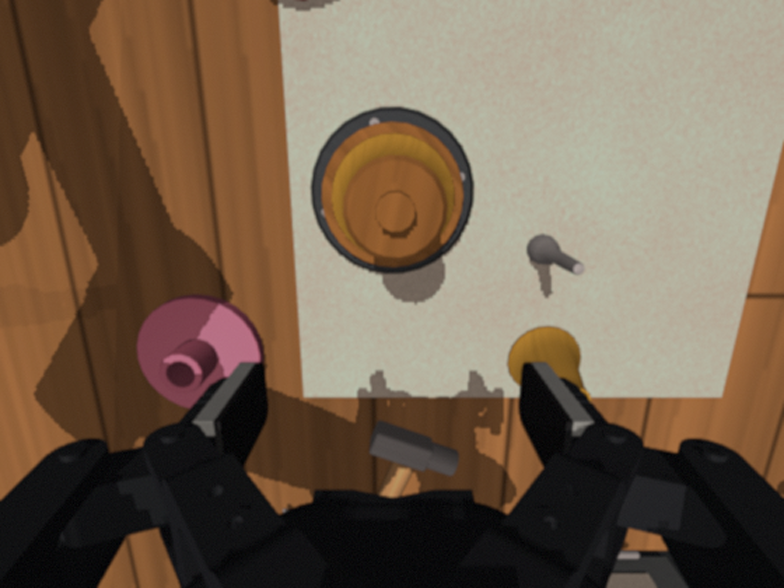

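The cap sits level over the throat (knob at (283,151), stand centre x about 281). Next is the grey steel weight, now enlarged before I reach for it.

Run:
```python
from h import *
st=ctrl.sense()
print('knob',px2w('wrist',(396/1.4,212/1.4),.152,st))
w=px2w('top',(309.5/1.4,167/1.4),.04);print(w)
report([w[0],w[1]-.05,.2])
```

```text
knob [ 0.4261 -0.201   0.152 ]
[0.6611 0.1443 0.04  ]
t 34.4 pos [ 0.4242 -0.2501  0.257 ] rotfix(tool,deg) [-0.0796 -0.0222  0.0765] F [ 0.1328 -0.7323 -0.7417] w 0.998
shift [ 0.2373 -0.3441  0.0576]
```

play_rows([
  {"dx": 0.015,"dy": -0.01,"dz": 0,"rx": 0,"ry": 0,"rz": 0},
  {"dx": 0.018,"dy": -0.025,"dz": 0,"rx": 0,"ry": 0,"rz": 0},
  {"dx": 0.018,"dy": -0.025,"dz": 0,"rx": 0,"ry": 0,"rz": 0},
  {"dx": 0.018,"dy": -0.025,"dz": 0,"rx": 0,"ry": 0,"rz": 0},
  {"dx": 0.018,"dy": -0.025,"dz": 0,"rx": 0,"ry": 0,"rz": 0},
  {"dx": 0.018,"dy": -0.025,"dz": 0,"rx": 0,"ry": 0,"rz": 0},
  {"dx": 0.018,"dy": -0.025,"dz": 0,"rx": 0,"ry": 0,"rz": 0},
  {"dx": 0.018,"dy": -0.025,"dz": 0,"rx": 0,"ry": 0,"rz": 0},
  {"dx": 0.018,"dy": -0.025,"dz": 0.01,"rx": 0,"ry": 0,"rz": 0},
  {"dx": 0.018,"dy": -0.025,"dz": 0.01,"rx": 0,"ry": 0,"rz": 0},
  {"dx": 0.018,"dy": -0.025,"dz": 0.01,"rx": 0,"ry": 0,"rz": 0},
  {"dx": 0.018,"dy": -0.025,"dz": 0.01,"rx": 0,"ry": 0,"rz": 0},
  {"dx": 0.01,"dy": -0.02,"dz": 0.005,"rx": 0,"ry": 0,"rz": 0},
  {"dx": 0,"dy": 0,"dz": 0,"rx": 0,"ry": 0,"rz": 0},
  {"dx": 0,"dy": 0,"dz": 0,"rx": 0,"ry": 0,"rz": 0},
  {"dx": 0,"dy": 0,"dz": 0,"rx": 0,"ry": 0,"rz": 0},
])

```text
time_s: 36.0
ee_pos: [0.6392, 0.0777, 0.1861]
eef_rot: [1.0, 0.004, -0.019, -0.004]
contact_force: [0.3, -0.3, 0.2]
grip_width: 1.0
```

Run:
```python
from h import *
report()
im,st=snap('wrist','w1',s=1.4)
report([.661,.1443,.1])
```

```text
t 36.0 pos [0.6392 0.0777 0.1861] rotfix(tool,deg) [-0.4595  2.2327  0.4802] F [ 0.3039 -0.3158  0.2198] w 1.0
t 36.05 pos [0.6391 0.0774 0.1862] rotfix(tool,deg) [-0.4598  2.2351  0.4554] F [-0.5491  1.3049 -0.3491] w 1.002
shift [ 0.0258 -0.066   0.0858]
```

View pics/w1.png

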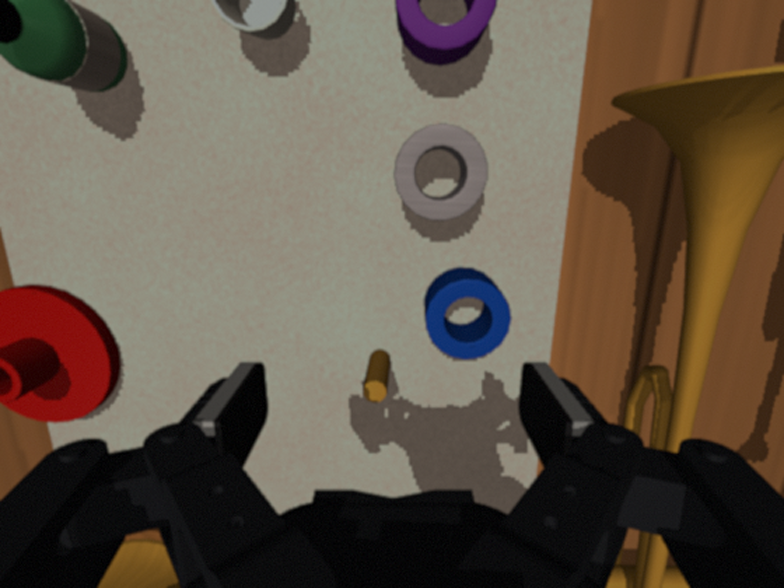

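The plain steel ring is the grey one at (315,122). Purple (318,10) and blue (333,224) are the decoys.

Run:
```python
from h import *
st=ctrl.sense()
a=px2w('wrist',(315,122),.04,st);print(a)
report([a[0],a[1],.11])
```

```text
[0.6625 0.1485 0.04  ]
t 36.05 pos [0.6391 0.0774 0.1862] rotfix(tool,deg) [-0.4598  2.2351  0.4554] F [-0.5491  1.3049 -0.3491] w 1.002
shift [ 0.0269 -0.0702  0.0758]
```

play_rows([
  {"dx": 0.006,"dy": -0.016,"dz": 0.005,"rx": -0.4,"ry": 2.2,"rz": 0.4},
  {"dx": 0.006,"dy": -0.018,"dz": 0.01,"rx": 0,"ry": 0,"rz": 0},
  {"dx": 0.006,"dy": -0.018,"dz": 0.01,"rx": 0,"ry": 0,"rz": 0},
  {"dx": 0.005,"dy": -0.014,"dz": 0.01,"rx": 0,"ry": 0,"rz": 0},
  {"dx": 0,"dy": 0,"dz": 0.01,"rx": 0,"ry": 0,"rz": 0},
  {"dx": 0,"dy": 0,"dz": 0.01,"rx": 0,"ry": 0,"rz": 0},
  {"dx": 0,"dy": 0,"dz": 0,"rx": 0,"ry": 0,"rz": 0},
  {"dx": 0,"dy": 0,"dz": 0,"rx": 0,"ry": 0,"rz": 0},
])

```text
time_s: 36.85
ee_pos: [0.6629, 0.1431, 0.1269]
eef_rot: [1.0, -0.001, -0.001, 0.001]
contact_force: [0.4, 0.6, 0.3]
grip_width: 1.0
```

Run:
```python
from h import *
st=report([.662,.1475,.025])
im,st=snap('wrist')
grey=lambda h:(h[...,1]<40)&(h[...,2]<165)&(h[...,2]>60)
p=w2px('wrist',[.662,.1475,.04],st);print(p)
e,b=ell(im,grey,p);print(e,b,px2w('wrist',e[0],.037,st)[:2])
cv2.imwrite('pics/w2.png',im[:,:,::-1])
```

```text
t 36.85 pos [0.6629 0.1431 0.1269] rotfix(tool,deg) [ 0.0822  0.1063 -0.1597] F [0.3684 0.5577 0.3215] w 1.0
shift [-0.0007 -0.0045  0.1019]
[279.3518 215.8039]
((184.88214111328125, 126.28916931152344), (450.5302429199219, 524.1376342773438), 23.546459197998047) (0, 0, 408, 365) [0.5982 0.2105]
```

Run:
```python
from h import *
im=cv2.imread('pics/w2.png');st=ctrl.sense()
g=cv2.GaussianBlur(cv2.cvtColor(im,cv2.COLOR_BGR2GRAY),(5,5),0)
c=cv2.HoughCircles(g,cv2.HOUGH_GRADIENT_ALT,1.5,3,param1=100,param2=.7,minRadius=15,maxRadius=60)
for q in c[0]:
    if np.hypot(q[0]-279,q[1]-216)<40: print(q,px2w('wrist',q[:2],.04,st)[:2])
```

```text
[280.5    213.      39.5271] [0.6625 0.1495]
[289.5    225.      31.7966] [0.6691 0.1403]
[280.5  201.    33.16] [0.6625 0.1585]
[280.5    213.      21.7968] [0.6625 0.1495]
[280.5    201.      23.2334] [0.6625 0.1585]
[289.5    225.      22.2385] [0.6691 0.1403]
```

play_rows([
  {"dx": 0,"dy": -0.0055,"dz": 0.006,"rx": 0.1,"ry": 0.1,"rz": -0.2},
  {"dx": 0,"dy": 0,"dz": 0.01,"rx": 0,"ry": 0,"rz": 0},
  {"dx": 0,"dy": 0,"dz": 0.012,"rx": 0,"ry": 0,"rz": 0},
  {"dx": 0,"dy": 0,"dz": 0.012,"rx": 0,"ry": 0,"rz": 0},
  {"dx": 0,"dy": 0,"dz": 0.006,"rx": 0,"ry": 0,"rz": 0},
  {"dx": 0,"dy": 0,"dz": 0,"rx": 0,"ry": 0,"rz": 0},
])

```text
time_s: 37.5
ee_pos: [0.6629, 0.1476, 0.0777]
eef_rot: [1.0, -0.0, 0.0, -0.0]
contact_force: [-0.2, 0.6, -0.2]
grip_width: 1.004
```

Run:
```python
from h import *
st=report([.6625,.149,.026])
```

```text
t 37.5 pos [0.6629 0.1476 0.0777] rotfix(tool,deg) [-0.0214 -0.0342 -0.0478] F [-0.2279  0.5709 -0.2489] w 1.004
shift [-0.0004 -0.0013  0.0517]
```

play_rows([
  {"dx": 0,"dy": -0.001,"dz": 0.006,"rx": 0,"ry": 0,"rz": 0},
  {"dx": 0,"dy": 0,"dz": 0.01,"rx": 0,"ry": 0,"rz": 0},
  {"dx": 0,"dy": 0,"dz": 0.01,"rx": 0,"ry": 0,"rz": 0},
  {"dx": 0,"dy": 0,"dz": 0.01,"rx": 0,"ry": 0,"rz": 0},
  {"dx": 0,"dy": 0,"dz": 0.008,"rx": 0,"ry": 0,"rz": 0},
  {"dx": 0,"dy": 0,"dz": 0.004,"rx": 0,"ry": 0,"rz": 0},
  {"dx": 0,"dy": 0,"dz": 0,"rx": 0,"ry": 0,"rz": 0},
])

```text
time_s: 38.2
ee_pos: [0.6628, 0.1487, 0.0249]
eef_rot: [1.0, -0.0, 0.0, -0.0]
contact_force: [-0.5, 0.3, 0.4]
grip_width: 0.999
```

Run:
```python
from h import *
st=report([.6625,.149,.026])
```

```text
t 38.2 pos [0.6628 0.1487 0.0249] rotfix(tool,deg) [-0.0166 -0.0074 -0.0491] F [-0.4731  0.3132  0.3612] w 0.999
shift [-0.0003 -0.0003 -0.0011]
```

play_rows([
  {"dx": 0,"dy": 0,"dz": 0,"rx": 0,"ry": 0,"rz": 0},
  {"dx": 0,"dy": 0,"dz": 0,"rx": 0,"ry": 0,"rz": 0},
  {"dx": 0,"dy": 0,"dz": 0,"rx": 0,"ry": 0,"rz": 0},
  {"dx": 0,"dy": 0,"dz": 0,"rx": 0,"ry": 0,"rz": 0},
  {"dx": 0,"dy": 0,"dz": 0,"rx": 0,"ry": 0,"rz": 0},
  {"dx": 0,"dy": 0,"dz": 0,"rx": 0,"ry": 0,"rz": 0},
], claw=-1, newtons=80)

```text
time_s: 38.8
ee_pos: [0.6634, 0.1489, 0.0258]
eef_rot: [1.0, -0.0, 0.001, -0.0]
contact_force: [-0.1, -0.4, -1.5]
grip_width: 0.664
```

play_rows([
  {"dx": 0,"dy": 0,"dz": -0.01,"rx": 0,"ry": 0,"rz": 0},
  {"dx": 0,"dy": 0,"dz": -0.02,"rx": 0,"ry": 0,"rz": 0},
  {"dx": 0,"dy": 0,"dz": -0.025,"rx": 0,"ry": 0,"rz": 0},
  {"dx": 0,"dy": 0,"dz": -0.025,"rx": 0,"ry": 0,"rz": 0},
  {"dx": 0,"dy": 0,"dz": -0.025,"rx": 0,"ry": 0,"rz": 0},
  {"dx": 0,"dy": 0,"dz": -0.025,"rx": 0,"ry": 0,"rz": 0},
  {"dx": 0,"dy": 0,"dz": -0.025,"rx": 0,"ry": 0,"rz": 0},
  {"dx": 0,"dy": 0,"dz": -0.025,"rx": 0,"ry": 0,"rz": 0},
  {"dx": -0.008,"dy": 0.01,"dz": -0.02,"rx": 0,"ry": 0,"rz": 0},
  {"dx": -0.015,"dy": 0.02,"dz": -0.005,"rx": 0,"ry": 0,"rz": 0},
  {"dx": -0.018,"dy": 0.025,"dz": 0,"rx": 0,"ry": 0,"rz": 0},
  {"dx": -0.018,"dy": 0.025,"dz": 0,"rx": 0,"ry": 0,"rz": 0},
  {"dx": -0.018,"dy": 0.025,"dz": 0,"rx": 0,"ry": 0,"rz": 0},
  {"dx": -0.018,"dy": 0.025,"dz": 0,"rx": 0,"ry": 0,"rz": 0},
  {"dx": -0.018,"dy": 0.025,"dz": 0,"rx": 0,"ry": 0,"rz": 0},
  {"dx": -0.018,"dy": 0.025,"dz": 0,"rx": 0,"ry": 0,"rz": 0},
  {"dx": -0.01,"dy": 0.02,"dz": 0,"rx": 0,"ry": 0,"rz": 0},
  {"dx": -0.005,"dy": 0.01,"dz": 0,"rx": 0,"ry": 0,"rz": 0},
  {"dx": 0,"dy": 0,"dz": 0,"rx": 0,"ry": 0,"rz": 0},
])

```text
time_s: 40.7
ee_pos: [0.4978, -0.0676, 0.2355]
eef_rot: [1.0, 0.001, -0.013, 0.001]
contact_force: [0.1, 0.6, -4.1]
grip_width: 0.663
```

Run:
```python
from h import *
st=report([.4258,-.201,.21])
```

```text
t 40.7 pos [ 0.4978 -0.0676  0.2355] rotfix(tool,deg) [0.0828 1.4558 0.1083] F [ 0.1137  0.6242 -4.1163] w 0.663
shift [-0.0715  0.1332  0.0275]
```

play_rows([
  {"dx": -0.006,"dy": 0.012,"dz": 0,"rx": 0,"ry": 1.4,"rz": 0.1},
  {"dx": -0.012,"dy": 0.022,"dz": 0,"rx": 0,"ry": 0,"rz": 0},
  {"dx": -0.012,"dy": 0.022,"dz": 0.003,"rx": 0,"ry": 0,"rz": 0},
  {"dx": -0.012,"dy": 0.022,"dz": 0.003,"rx": 0,"ry": 0,"rz": 0},
  {"dx": -0.012,"dy": 0.022,"dz": 0.003,"rx": 0,"ry": 0,"rz": 0},
  {"dx": -0.007,"dy": 0.014,"dz": 0.003,"rx": 0,"ry": 0,"rz": 0},
  {"dx": -0.003,"dy": 0.007,"dz": 0,"rx": 0,"ry": 0,"rz": 0},
  {"dx": 0,"dy": 0,"dz": 0,"rx": 0,"ry": 0,"rz": 0},
  {"dx": 0,"dy": 0,"dz": 0,"rx": 0,"ry": 0,"rz": 0},
])

```text
time_s: 41.6
ee_pos: [0.438, -0.185, 0.2241]
eef_rot: [1.0, 0.003, 0.003, -0.003]
contact_force: [0.6, 0.4, -4.5]
grip_width: 0.661
```

Run:
```python
from h import *
st=report([.4258,-.201,.1658])
```

```text
t 41.6 pos [ 0.438  -0.185   0.2241] rotfix(tool,deg) [-0.3391 -0.3799  0.3269] F [ 0.5657  0.359  -4.5021] w 0.661
shift [-0.0127  0.0163  0.0581]
```

play_rows([
  {"dx": -0.006,"dy": 0.008,"dz": 0.005,"rx": -0.3,"ry": -0.4,"rz": 0.3},
  {"dx": -0.006,"dy": 0.008,"dz": 0.008,"rx": 0,"ry": 0,"rz": 0},
  {"dx": 0,"dy": 0,"dz": 0.01,"rx": 0,"ry": 0,"rz": 0},
  {"dx": 0,"dy": 0,"dz": 0.005,"rx": 0,"ry": 0,"rz": 0},
  {"dx": 0,"dy": 0,"dz": 0,"rx": 0,"ry": 0,"rz": 0},
  {"dx": 0,"dy": 0,"dz": 0,"rx": 0,"ry": 0,"rz": 0},
])

```text
time_s: 42.2
ee_pos: [0.426, -0.1999, 0.1929]
eef_rot: [1.0, 0.001, -0.001, -0.001]
contact_force: [0.8, -0.2, -3.9]
grip_width: 0.658
```

Run:
```python
from h import *
st=report([.4258,-.201,.1658])
```

```text
t 42.2 pos [ 0.426  -0.1999  0.1929] rotfix(tool,deg) [-0.1201  0.0828  0.1697] F [ 0.8391 -0.2169 -3.9157] w 0.658
shift [-0.0001  0.0012  0.0271]
```

play_rows([
  {"dx": 0,"dy": 0.001,"dz": 0.004,"rx": -0.1,"ry": 0.1,"rz": 0.2},
  {"dx": 0,"dy": 0,"dz": 0.006,"rx": 0,"ry": 0,"rz": 0},
  {"dx": 0,"dy": 0,"dz": 0.006,"rx": 0,"ry": 0,"rz": 0},
  {"dx": 0,"dy": 0,"dz": 0.004,"rx": 0,"ry": 0,"rz": 0},
  {"dx": 0,"dy": 0,"dz": 0.002,"rx": 0,"ry": 0,"rz": 0},
  {"dx": 0,"dy": 0,"dz": 0,"rx": 0,"ry": 0,"rz": 0},
])

```text
time_s: 42.8
ee_pos: [0.4266, -0.2009, 0.1694]
eef_rot: [1.0, -0.0, 0.001, 0.0]
contact_force: [-0.2, 0.4, -4.0]
grip_width: 0.662
```

Run:
```python
from h import *
st=report([.4258,-.201,.1658])
```

```text
t 42.8 pos [ 0.4266 -0.2009  0.1694] rotfix(tool,deg) [ 0.0065 -0.0855 -0.0258] F [-0.2076  0.3657 -3.9932] w 0.662
shift [-0.0008  0.0001  0.0036]
```

play_rows([
  {"dx": -0.0008,"dy": 0,"dz": 0.0015,"rx": 0,"ry": -0.1,"rz": 0},
  {"dx": 0,"dy": 0,"dz": 0.001,"rx": 0,"ry": 0,"rz": 0},
  {"dx": 0,"dy": 0,"dz": 0.001,"rx": 0,"ry": 0,"rz": 0},
])

```text
time_s: 43.1
ee_pos: [0.4262, -0.2011, 0.1661]
eef_rot: [1.0, -0.0, 0.0, 0.0]
contact_force: [-0.5, 0.8, -4.9]
grip_width: 0.668
```

play_rows([
  {"dx": -0.0003,"dy": 0,"dz": 0.001,"rx": 0,"ry": 0,"rz": 0},
  {"dx": 0,"dy": 0,"dz": 0.001,"rx": 0,"ry": 0,"rz": 0},
])

```text
time_s: 43.3
ee_pos: [0.4262, -0.2012, 0.1656]
eef_rot: [1.0, -0.0, 0.0, 0.0]
contact_force: [-3.5, 2.7, 5.1]
grip_width: 0.662
```

play_rows([
  {"dx": 0,"dy": 0,"dz": 0,"rx": 0,"ry": 0,"rz": 0},
  {"dx": 0,"dy": 0,"dz": 0,"rx": 0,"ry": 0,"rz": 0},
  {"dx": 0,"dy": 0,"dz": 0,"rx": 0,"ry": 0,"rz": 0},
  {"dx": 0,"dy": 0,"dz": 0,"rx": 0,"ry": 0,"rz": 0},
], claw=1)

```text
time_s: 43.7
ee_pos: [0.429, -0.203, 0.1679]
eef_rot: [1.0, -0.0, 0.004, 0.002]
contact_force: [0.1, 0.1, -0.5]
grip_width: 0.995
```

play_rows([
  {"dx": 0,"dy": 0,"dz": -0.008,"rx": 0,"ry": 0,"rz": 0},
  {"dx": 0,"dy": 0,"dz": -0.012,"rx": 0,"ry": 0,"rz": 0},
  {"dx": 0,"dy": 0,"dz": -0.02,"rx": 0,"ry": 0,"rz": 0},
  {"dx": 0,"dy": 0,"dz": -0.025,"rx": 0,"ry": 0,"rz": 0},
  {"dx": 0,"dy": 0.015,"dz": -0.025,"rx": 0,"ry": 0,"rz": 0},
  {"dx": 0,"dy": 0.02,"dz": -0.02,"rx": 0,"ry": 0,"rz": 0},
  {"dx": 0,"dy": 0.015,"dz": 0,"rx": 0,"ry": 0,"rz": 0},
  {"dx": 0,"dy": 0,"dz": 0,"rx": 0,"ry": 0,"rz": 0},
  {"dx": 0,"dy": 0,"dz": 0,"rx": 0,"ry": 0,"rz": 0},
  {"dx": 0,"dy": 0,"dz": 0,"rx": 0,"ry": 0,"rz": 0},
])

```text
time_s: 44.7
ee_pos: [0.4279, -0.2532, 0.2864]
eef_rot: [1.0, -0.0, 0.005, 0.003]
contact_force: [0.4, -0.1, -0.0]
grip_width: 1.002
```

Run:
```python
from h import *
report()
a,st=snap('wrist')
s,_=snap('scene')
o=np.hstack([a[:,130:430],cv2.resize(s[130:340,100:350],(500,420))])
cv2.imwrite('pics/final.png',o[:,:,::-1])
```

```text
t 44.7 pos [ 0.4279 -0.2532  0.2864] rotfix(tool,deg) [ 0.3018 -0.5395 -0.0088] F [ 0.4254 -0.1174 -0.0406] w 1.002
```

View pics/final.png

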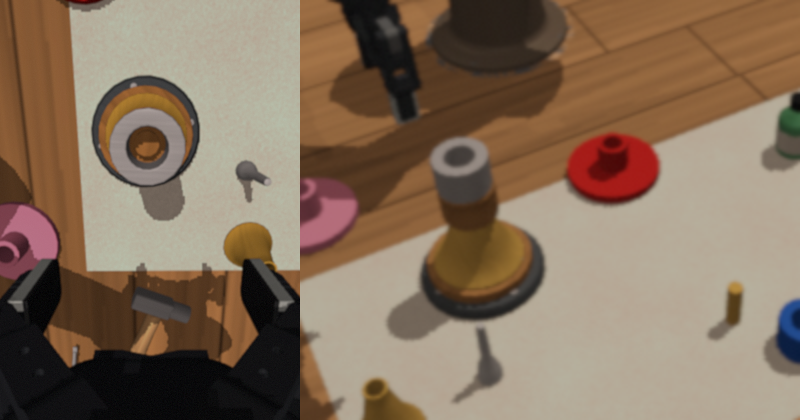

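The stack is upright and concentric: ring at (147,146) in the left panel with the knob in its hole. The neighbours look untouched. One numeric check that nothing has drifted, then I hand in.

Run:
```python
from h import *
a=cv2.imread('pics/top0.png');a=cv2.resize(a,(560,420),interpolation=cv2.INTER_AREA)[:,:,::-1]
b,_=snap('top')
for n,(u,v) in dict(cornet=(418,157),oil=(189,211),mouthpiece=(379,161),pot=(181,164),piston=(277,136)).items():
    r=14;t=a[v-r:v+r,u-r:u+r];m=cv2.matchTemplate(np.ascontiguousarray(b[v-r-8:v+r+8,u-r-8:u+r+8]),np.ascontiguousarray(t),cv2.TM_CCOEFF_NORMED)
    _,s,_,l=cv2.minMaxLoc(m);print(n,round(s,3),np.array(l)-8)
report();ctrl.sign_off()
```

```text
cornet 0.96 [0 0]
oil 0.998 [0 0]
mouthpiece 0.997 [0 0]
pot 0.996 [0 0]
piston 0.996 [0 0]
t 44.85 pos [ 0.4279 -0.253   0.2864] rotfix(tool,deg) [ 0.3044 -0.5282  0.0346] F [0.3078 0.5204 0.9042] w 1.0
the job is handed in; nothing more can be done
```

The press is made up and handed in at 44.9 s of the 128 s allowed. Disc, large bell, cap and steel ring weight were each set down in order, with contact at the expected seating height, before release.

- **Stack:** the last wrist and scene pictures show it upright and concentric, with the cap's knob in the ring weight's hole. I judged this by eye. My position estimates for the pieces agreed to about 2–5 mm, which is mostly camera bias.
- **Other pieces:** matching the first and last top views showed no shift of the small bell, oil bottle, mouthpiece, pot or piston, to the nearest pixel (about 2.5 mm).
- **Forces:** while seating the disc, one downward step read 47 N at the wrist, below the 120 N limit. I took that as pressing the held disc onto the stand rather than the gripper body on anything. I then lifted the disc slightly, re-centred it and set it down again at about 4 N.
- **Disagreements:** the wrist camera put the bell, cap and weight about 4 mm further in y than the top camera. I followed the wrist camera, and the placements came out centred. The top view also put the seated disc about 2.5 mm off the stand's centre in y, but the wrist view showed the two concentric to about 2 mm.

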